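# Make up a shim pack on the machine foot

### The job

Give the bare top of the square machine-foot pedestal one shot from the spray can: push its sprung cap right down and let it come back up. Then make up the shim pack there, large shim first and then the small one: slide each shim over the slab until its tab sticks out well past the slab's front edge, pick it up by the tab, and set it down (not drop it) flat on the pedestal, centred and square, with its tab out over the pedestal's front. Finish laying the large shim before you slide the small one, and do not disturb the bearing, the spacer tube or the oil bottle.

Things in the scene. Friction and masses are not known exactly. Their poses are not given: they have to be found in the camera images.
- slab: Fixed dark grey steel slab, 240 (x) by 340 (y) by 50 mm high (all plain sizes here and below are in mm), smooth flat top; the lowest 14 mm are set back 13 mm. Origin at the centre of its underside, z up; its top is at 50. Its front edge is the straight 340 mm side at x = -120 in its frame, facing the robot; yawed up to 0.1 rad.
- pedestal: Fixed machine-foot pedestal: a 92 by 92 dark steel block with a flat bare top at 45 mm above the worktop, on a bolted flange 112 (x) by 136 (y) by 10 high. Origin at the centre of its underside, z up; its front is its -x side, facing the robot. Both shims go on it with origins over its origin and x axes along its x axis.
- large_shim: Large slotted shim, a loose plain steel plate 3 mm thick, about 130 g, lying flat on the slab: body 90 by 90, tab 24 wide and 40 long in the middle of its -x side, and a slot 34 wide that is open on its +x side and ends at x = -10. Origin at the centre of the 90 by 90 body, on its underside; z up, so at rest on the slab z = 50. Its tab points to the slab's front within 0.3 rad.
- small_shim: Small slotted shim, a loose plain steel plate 3 mm thick, about 80 g, lying flat on the slab beside the other (either may be the left one): body 70 by 70, tab 36 wide and 40 long in the middle of its -x side, and a slot 34 wide that is open on its +x side and ends at x = -6. Origin at the centre of the 70 by 70 body, on its underside; z up. Its tab points to the slab's front within 0.3 rad.
- large_shim_tab_end (a point): Middle of the free end of the large shim's tab, on its underside, at x = -85 mm in the shim's frame.
- small_shim_tab_end (a point): Middle of the free end of the small shim's tab, on its underside, at x = -75 mm in the shim's frame.
- spray_cap (a joint): Travel of the spray can's cap: 0 up, 0.008 m right down; grows as pressed down. A spring brings it back up; it takes about 2 N to start and 7 N right down.
- spray_cap_top (a point): Centre of the flat top of the spray can's round grey cap (24 mm diameter), 138 mm above the worktop when up; it moves with the cap. The can is fixed, between slab and pedestal towards the rear, 49 in diameter, upright in a dark round foot 68 across.
- bearing: Wheel bearing lying loose on the slab near its front edge, between the two shims: 47 mm diameter, 14 high. Origin at the centre of its underside. Not to be disturbed: it may stand in the way of a shim slid straight ahead.
- spacer: Steel spacer tube standing loose on the slab near its rear edge, between the shims: 25 mm diameter, 62 high. Origin at the centre of its underside. Not to be disturbed.
- oil_bottle: Loose yellow dropper bottle with a red tip, standing on the worktop to the right of the pedestal: 53 mm diameter, 142 high. Origin at the centre of its underside. Not to be disturbed.
There are look-alikes about, which are no part of the job. Of the things that look like the part that bears spray_cap, the middle-sized one is meant.

How it is judged:
By the outcome, as a careful person would: the job done as asked, in the order asked, and still so for the second after the job is handed in, with the robot touching nothing.
It also fails if it takes over 72 s, if anything falls off the work surface, if the arm or the gripper's body presses on something with over 40 N, if the wrist force passes 120 N, or if a joint passes its speed limit or range.

### The arm

A 6-joint arm with a two-finger parallel gripper is mounted at the origin on a cart in front of the work surface, level with it; the furniture and walls round the work are solid. World frame = base frame: x ahead of the robot, y to its left, z up, the work surface at z = 0. Lengths are in m, angles in rad, forces in N, time in s.
With the tool pointing down it reaches from about 0.35 to 0.975 m from the base axis. Payload 4.9 kg.
Tool frame: the origin (TCP) lies at the very end of the fingers, on their centre line; the grasp point (between the pads) lies 19 mm behind it; z points along the fingers, y is the direction in which the jaws open and shut (so a half turn about z gives the same grasp; the last joint's range is limited). The gripper opens to 85 mm and grips with 20 to 120 N. Pads are 22 mm wide; open, the fingers measure 114 mm over their backs; the gripper's body (76 mm by 85 mm) begins 54 mm behind the grasp point. The pads swing forward as they close: fully open they stand 13 mm farther back than shut.
Start: joints at [1.071, 0.053, 1.613, -0, 1.476, -0.119], TCP at [0.232, 0.58, 0.202] pointing down, gripper open.
Joint ranges: [-3.01, 3.01], [-1.01, 2.22], [0.06, 2.58], [-1.02, 4.17], [0.09, 2.62], [-3.14, 3.14]. Speed limits (rad/s): [2.57, 2.57, 3.14, 3.14, 3.14, 3.14].

### API

Orientations are given as a unit quaternion [w, x, y, z].
In Python, from plant import state, grab_frame, camera_model, job_done, search_frame, masks_of, place_of gives the robot as it stands.
- The arm moves only by the tool drive_tool, never from a script. Its argument "series" is a list of rows, each a list of 2 entries, a list of its own where there are three numbers: the shift along the world's x, y, z in m, then the turn, a rotation vector about the world's x, y, z in degrees. A call has 1 to 8 rows; each row is the pose to reach, as a shift and turn from the pose commanded when the call began; what a row does not reach only later rows make up. A row lasts 1/10 s, in which the tool goes at most 50 mm and 8.59 degrees, less where a joint would pass 70% of its speed; a pose out of reach is approached as far as the arm can. A call with a gripper value outside its range is refused whole. "fingers" is the closure, from -1 (fully open) to 1 (shut), so that 0 is half open, set as the call begins (left out, the last holds). The fingers move at their own pace and stop on an object; the grip force is fixed at half the most. Time passes only in rows, so rows that repeat a pose let the fingers close. It gives the time, the measured TCP pose, the force and the opening at its end, in the units of the state.
- state(): the state, without advancing time (a new reading comes with each control period).
- grab_frame(name): name is "scene" or "top" or "wrist"; returns the picture (384x512x3 uint8, red, green, blue); there is no depth.
- camera_model(name): a dict with "fovy" (degrees; the focal length in pixels is half the picture's height over the tangent of half this angle, whatever the lens; pixels are square), "cx", "cy" (the principal point, pixels), "rvec" (rotation vector, rad) and "tvec" (3), from world to camera coordinates, as OpenCV has them. Camera axes: x right, y down, z forward; pixel columns grow to the right and rows downward; lengths in m; the calibration is good to about 2 mm. A picture is of the moment at which its call begins: read the wrist's pose just before it. camera_model takes no time and is no camera call; for the wrist camera it gives the pose at the moment of the call.
- job_done(): hands the job in, once; it reports no verdict.
Trained networks look in the newest picture that a camera, given by its name, has taken for a name from the list of things; names that differ only in an ending like _2 or _b are one class to them, and where a whole thing is asked for, a point or a joint stands for the part that bears it (a point fixed in the world has none). Each returns a list of dicts, best first, with "confidence" (0 to 1); they miss things now and then, are a little off and sometimes report something else, mostly with a low value. They report only what shows in the picture. A call takes as long as a camera call. They do not tell look-alikes from the thing itself.
- search_frame(camera, name): "location" ([x, y, z] in m, in world coordinates, good to about 4 mm: the middle of the surface that is visible of it).
- masks_of(camera, name): "pixels" (384x512 bool, what is visible of it).
- place_of(camera, name): "location" ([x, y, z] in m, in world coordinates, good to about 4 mm: a listed point, or the origin of a listed thing).
The state is a dict: "time": time; "joint_pos": joint angles; "joint_vel": joint speeds; "joint_efforts": joint torques, N m; "tool_pos": TCP position; "tool_rot": TCP orientation; "contact_force": force on the tool from outside, world axes, zero at the start; "ft_torque": the same for the moment, N m; "gripper_width": opening from 0.0 (shut) to 1.0 (fully open).
Only numpy, scipy, OpenCV 4.12 (cv2) and the standard library are available. Lean on these libraries where they do the work, as an engineer would, in place of code of your own. Each camera call takes 0.05 s, during which the arm holds its last target.

## Working session

There is one attempt and no reset: what is moved stays moved. The work goes in short steps, Python scripts to look and compute and a tool call to move; the robot and the scene stay as the last step left them, time stands still between calls to the robot, and variables do not carry over. Pictures are saved under pics/ and viewed, and the job is handed in when it is done.

Besides the shell and the picture viewer there is one more tool, called after "Emit:" as name(argument=value, ...), one argument or row to a line, values as JSON. drive_tool: Moves the arm, as the interface text tells. Its arguments: {"type":"object","properties":{"series":{"type":"array","items":{"type":"array"}},"fingers":{"type":"number"}},"required":["series"]}

```bash
ls; mkdir -p pics; python3 - <<'E'
from plant import *
import cv2
s=state();print(s)
for c in ("scene","top"):
    f=grab_frame(c);cv2.imwrite(f"pics/{c}0.png",f[:,:,::-1])
    print(c,camera_model(c))
    for n in ["slab","pedestal","large_shim","small_shim","large_shim_tab_end","small_shim_tab_end","spray_cap_top","bearing","spacer","oil_bottle"]:
        try:
            print(n,[(round(d['confidence'],2),[round(float(v),4) for v in d['location']]) for d in place_of(c,n)][:4])
        except Exception as e: print(n,e)
print(state()['time'])
E
```

```text
pics
{'time': 0.0, 'joint_pos': array([ 1.07099652e+00,  5.33828158e-02,  1.61432488e+00, -1.11977462e-05,
        1.47600798e+00, -1.18981752e-01]), 'joint_vel': array([ 8.91275836e-05, -1.06618092e-03, -5.21893764e-04, -4.58935821e-04,
        6.96738666e-04,  4.76739856e-04]), 'joint_efforts': array([-8.07950391e-05, -3.93716419e+01, -3.70161545e+01, -1.86909128e-04,
        7.35191221e-03,  3.91438263e-06]), 'tool_pos': array([0.23195365, 0.57960852, 0.20042856]), 'tool_rot': array([-3.17898446e-04,  1.89259913e-01,  9.81926453e-01, -1.01280603e-03]), 'contact_force': array([ 0.84138584,  0.18347551, -0.34201737]), 'ft_torque': array([ 0.0168479 , -0.04211931, -0.00407173]), 'gripper_width': 1.000471849580743}
scene {'fovy': 45.45348326299586, 'cx': 257.51907775860946, 'cy': 194.04761322753353, 'rvec': array([ 2.0372601 , -1.04794578,  0.47982931]), 'tvec': array([-0.36203229,  0.38976142,  1.15531437])}
slab [(0.9, [0.6093, 0.1324, 0.0019]), (0.55, [0.562, 0.2496, 0.0512])]
pedestal [(0.74, [0.5538, -0.1953, -0.0025])]
large_shim [(0.84, [0.6342, 0.0401, 0.0474])]
small_shim [(0
[... 526 characters left out ...]
.15342417, -2.10144643,  0.1939763 ]), 'tvec': array([-0.05292808,  0.60092012,  1.13713616])}
slab [(0.67, [0.606, 0.1383, 0.0016])]
pedestal [(0.71, [0.5529, -0.2008, -0.0005])]
large_shim [(0.84, [0.6306, 0.0391, 0.0513])]
small_shim [(0.93, [0.6348, 0.2442, 0.0472]), (0.55, [0.5531, 0.0112, 0.0482])]
large_shim_tab_end [(0.66, [0.5502, 0.0092, 0.0448])]
small_shim_tab_end [(0.86, [0.5557, 0.252, 0.0512]), (0.64, [0.629, 0.041, 0.0524])]
spray_cap_top [(0.63, [0.6902, -0.0972, 0.1388]), (0.58, [0.6838, -0.2329, 0.1033]), (0.56, [0.4426, -0.3773, 0.1781])]
bearing [(0.69, [0.5187, 0.1315, 0.0515])]
spacer [(0.5, [0.7099, 0.1479, 0.0475])]
oil_bottle [(0.84, [0.6012, -0.3689, -0.0031])]
1.1
```

View pics/top0.png

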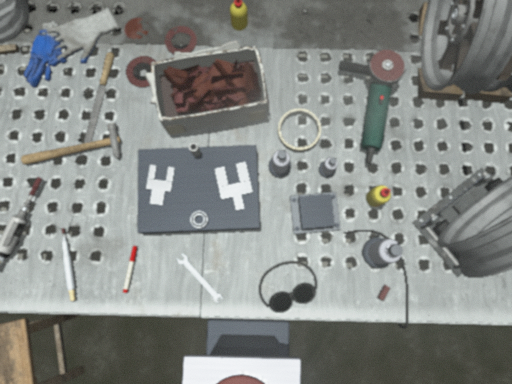

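View pics/scene0.png

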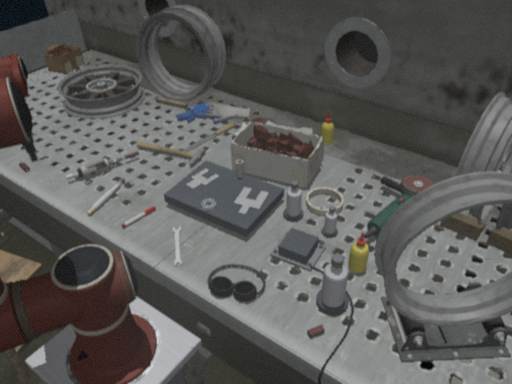

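```bash
cat > h.py <<'E'
import numpy as np, cv2
from scipy.optimize import minimize
from plant import *
def cam(n):
    m=camera_model(n); R=cv2.Rodrigues(np.array(m['rvec']))[0]; f=192/np.tan(np.radians(m['fovy'])/2)
    return dict(R=R,t=np.array(m['tvec']),K=np.array([[f,0,m['cx']],[0,f,m['cy']],[0,0,1.]]),C=-R.T@np.array(m['tvec']))
def proj(c,P):
    q=(c['R']@np.atleast_2d(P).T).T+c['t']; q=q@c['K'].T; return q[:,:2]/q[:,2:]
def back(c,uv,z):
    d=c['R'].T@np.linalg.solve(c['K'],np.array([*uv,1.])); s=(z-c['C'][2])/d[2]; return c['C']+s*d
L=np.array([(-45,-45),(45,-45),(45,-17),(-10,-17),(-10,17),(45,17),(45,45),(-45,45),(-45,12),(-85,12),(-85,-12),(-45,-12)])/1000
S=np.array([(-35,-35),(35,-35),(35,-17),(-6,-17),(-6,17),(35,17),(35,35),(-35,35),(-35,18),(-75,18),(-75,-18),(-35,-18)])/1000
def sq(a,b): return np.array([(-a,-b),(a,-b),(a,b),(-a,b)])/2000
PED=sq(92,92); SLAB=sq(240,340)
def place(poly,x,y,a,z):
    c,s=np.cos(a),np.sin(a); p=poly@np.array([[c,s],[-s,c]])+[x,y]; return np.c_[p,np.full(len(p),z)]
def fit(c,img,poly,z,p0,pad=8,k=4):
    """fit polygon pose (x,y,yaw) at height z to grey image, two-level model"""
    g=cv2.cvtColor(img,cv2.COLOR_RGB2GRAY).astype(float)
    uv=proj(c,place(poly,*p0,z)); lo=np.maximum(np.floor(uv.min(0)).astype(int)-pad,0); hi=np.minimum(np.ceil(uv.max(0)).astype(int)+pad,[511,383])
    roi=g[lo[1]:hi[1],lo[0]:hi[0]]; h,w=roi.shape
    def ren(p):
        q=(proj(c,place(poly,*p,z))-lo+0.5)*k-0.5
        m=np.zeros((h*k,w*k),np.uint8); cv2.fillPoly(m,[np.round(q*16).astype(np.int32)],255,shift=4)
        return cv2.GaussianBlur(cv2.resize(m,(w,h),interpolation=cv2.INTER_AREA).astype(float),(0,0),.7)
    def cost(d):
        m=ren(np.array(p0)+d*[.01,.01,.1]); return -abs(np.corrcoef(m.ravel(),roi.ravel())[0,1])
    best=None
    for a0 in (-.8,0,.8):
        r=minimize(cost,[0,0,a0],method='Nelder-Mead',options=dict(initial_simplex=np.array([[0,0,a0],[.7,0,a0],[0,.7,a0],[0,0,a0+.8]]),xatol=1e-3,fatol=1e-6))
        if best is None or r.fun<best.fun: best=r
    return np.array(p0)+best.x*[.01,.01,.1], -best.fun
def draw(c,img,items,fn,sc=1):
    o=cv2.resize(img[:,:,::-1],None,fx=sc,fy=sc,interpolation=cv2.INTER_CUBIC)
    for poly,p,z in items:
        q=(proj(c,place(poly,*p,z))+.5)*sc-.5
        cv2.polylines(o,[np.round(q).astype(np.int32)],True,(0,0,255),1)
    cv2.imwrite(fn,o)
E
python3 - <<'E'
from h import *
for n in("top","scene"):
    c=cam(n); img=cv2.imread(f"pics/{n}0.png")[:,:,::-1].copy()
    print(n,"C",c['C'])
    it=[]
    for nm,po,z,p0 in(("L",L,.053,(.632,.04,.33)),("S",S,.053,(.633,.2447,-.08)),("P",PED,.045,(.553,-.198,0)),("SL",SLAB,.05,(.607,.135,0))):
        p,s=fit(c,img,po,z,p0); print(nm,p.round(4),round(s,3)); it.append((po,p,z))
    draw(c,img,it,f"pics/{n}1.png",1.5)
img=grab_frame("wrist");cv2.imwrite("pics/w0.png",img[:,:,::-1])
c=cam("wrist");s=state()
from scipy.spatial.transform import Rotation as Ro
q=s['tool_rot'];R=Ro.from_quat([q[1],q[2],q[3],q[0]]).as_matrix()
print("cam in tool",R.T@(c['C']-s['tool_pos']),"axis",R.T@c['R'][2], c['K'])
E
```

```text
top C [ 0.38821271 -0.03914786  1.22667981]
L [0.6336 0.0387 0.2524] 0.962
S [ 0.6346  0.2449 -0.0936] 0.984
P [ 0.5477 -0.1946  0.1009] 0.632
SL [0.6026 0.1357 0.059 ] 0.518
scene C [-0.30760096 -0.6958841   1.01924463]
L [0.6325 0.0379 0.2605] 0.906
S [ 0.634   0.2442 -0.0873] 0.73
P [ 0.5235 -0.2135  0.1243] 0.641
SL [0.5694 0.1031 0.0428] 0.404
cam in tool [ 0.06724787 -0.00047537 -0.17205406] axis [-2.67619601e-01 -3.04071981e-04  9.63524601e-01] [[317.3611428    0.         257.52281705]
 [  0.         317.3611428  191.69223629]
 [  0.           0.           1.        ]]
```

```bash
python3 -c "
import cv2,numpy as np
a=cv2.imread('pics/top1.png')[180:400,180:560];cv2.imwrite('pics/t1c.png',cv2.resize(a,None,fx=2,fy=2))"
```

```text
(no output)
```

View pics/w0.png

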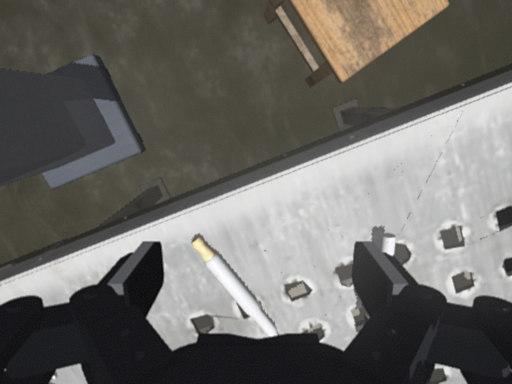

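View pics/t1c.png

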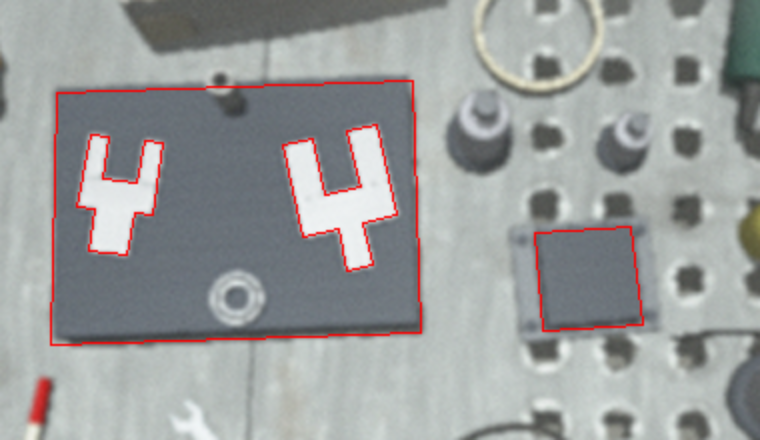

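Emit:
drive_tool(
  series=[
    [[0.02,-0.04,0.015],[0,0,8]],
    [[0.04,-0.08,0.03],[0,0,16]],
    [[0.06,-0.12,0.045],[0,0,21.8]],
    [[0.08,-0.16,0.06],[0,0,21.8]],
    [[0.1,-0.2,0.08],[0,0,21.8]],
    [[0.12,-0.24,0.1],[0,0,21.8]],
    [[0.14,-0.28,0.12],[0,0,21.8]],
    [[0.16,-0.32,0.14],[0,0,21.8]],
  ],
)

```text
time: 1.95
tool_pos: [0.3926, 0.2585, 0.3428]
tool_rot: [0.0, -0.0, 1.0, 0.0]
contact_force: [0.3, -0.6, -0.1]
gripper_width: 0.999
```

Emit:
drive_tool(
  series=[
    [[0.02,-0.04,0.01],[0,0,0]],
    [[0.04,-0.08,0.01],[0,0,0]],
    [[0.058,-0.12,0.01],[0,0,0]],
    [[0.058,-0.12,0.01],[0,0,0]],
    [[0.058,-0.12,0.01],[0,0,0]],
  ],
)

```text
time: 2.45
tool_pos: [0.4504, 0.1396, 0.3517]
tool_rot: [-0.0, 0.001, 1.0, 0.0]
contact_force: [-0.3, 0.9, 0.8]
gripper_width: 1.001
```

```bash
python3 - <<'E'
from h import *
s=state();print(s['time'],s['tool_pos'],s['tool_rot'],s['joint_pos'],s['joint_vel'])
img=grab_frame("wrist");c=cam("wrist");cv2.imwrite("pics/w1.png",img[:,:,::-1]);np.save("w1.npy",img)
import pickle;pickle.dump(c,open("w1.pkl","wb"))
it=[]
for nm,po,z,p0 in(("L",L,.053,(.633,.0385,.255)),("S",S,.053,(.634,.2447,-.09))):
    p,r=fit(c,img,po,z,p0); print(nm,p.round(4),round(r,3)); it.append((po,p,z))
it.append((SLAB,(.6075,.135,.06),.05));it.append((PED,(.55,-.197,.08),.045))
draw(c,img,it,"pics/w1d.png",1.5)
E
```

```text
2.45 [0.45040684 0.13964174 0.3516824 ] [-1.42310455e-04  1.27661645e-03  9.99999147e-01  2.37947683e-04] [ 1.42289956e-01 -3.62405330e-01  1.73854782e+00  5.21593196e-04
  1.76566374e+00 -1.42585219e+00] [ 0.04766199 -0.00422178  0.00022199  0.00367211  0.00148235  0.00104886]
L [0.6344 0.0385 0.2552] 0.93
S [ 0.6346  0.2449 -0.0851] 0.981
```

View pics/w1d.png

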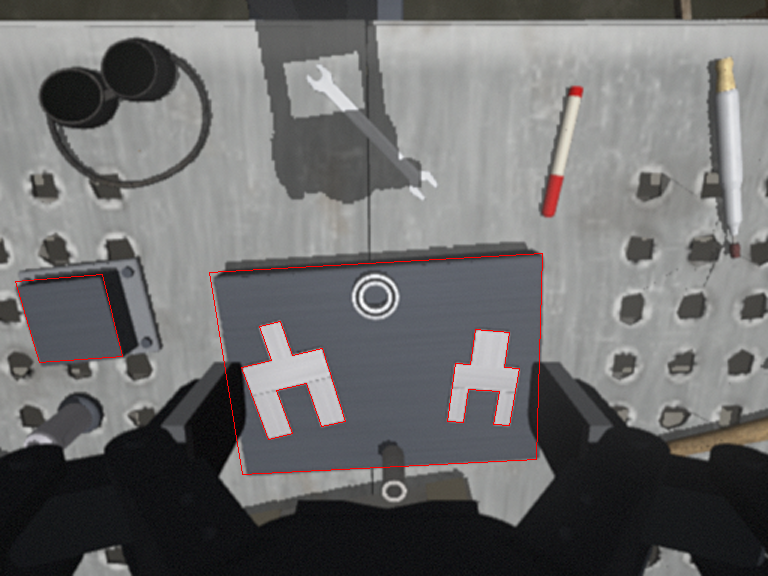

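Emit:
drive_tool(
  series=[
    [[0.03,-0.03,-0.015],[0,0,0]],
    [[0.06,-0.06,-0.035],[0,0,0]],
    [[0.09,-0.09,-0.055],[0,0,0]],
    [[0.12,-0.12,-0.075],[0,0,0]],
    [[0.15,-0.15,-0.095],[0,0,0]],
    [[0.18,-0.18,-0.115],[0,0,0]],
    [[0.21,-0.21,-0.135],[0,0,0]],
    [[0.24,-0.238,-0.155],[0,0,0]],
  ],
  fingers=1,
)

```text
time: 3.3
tool_pos: [0.6917, -0.0966, 0.1958]
tool_rot: [0.0, -0.001, 1.0, 0.0]
contact_force: [-0.2, 0.0, -0.3]
gripper_width: 0.002
```

Emit:
drive_tool(
  series=[
    [[0,0,-0.02],[0,0,0]],
    [[0,0,-0.04],[0,0,0]],
    [[0,0,-0.048],[0,0,0]],
    [[0,0,-0.048],[0,0,0]],
  ],
)

```text
time: 3.7
tool_pos: [0.6894, -0.0957, 0.1468]
tool_rot: [-0.002, -0.001, 1.0, 0.0]
contact_force: [-0.1, -0.1, -1.3]
gripper_width: -0.002
```

```bash
python3 - <<'E'
from h import *
s=state();print(s['time'],s['tool_pos'],s['contact_force'])
for n in("top","scene","wrist"):
    img=grab_frame(n);cv2.imwrite(f"pics/{n}2.png",img[:,:,::-1])
    print(n,[(d['confidence'],d['location']) for d in place_of(n,"spray_cap_top")])
def crop(n,r,c,k):
    a=cv2.imread(f"pics/{n}2.png")[r:r+100,c:c+130];return cv2.resize(a,None,fx=3,fy=3)
cv2.imwrite("pics/c2.png",np.hstack([crop("top",100,220,3),crop("scene",150,230,3)]))
E
```

```text
3.7 [ 0.68942942 -0.09570688  0.14683743] [-0.06283602 -0.11110476 -1.30654013]
top [(0.6, [0.4449, -0.3801, 0.1777]), (0.45, [0.6835, -0.2331, 0.1017])]
scene [(0.59, [0.4425, -0.3736, 0.1817]), (0.55, [0.6806, -0.2378, 0.1062]), (0.38, [0.6909, -0.0999, 0.1389])]
wrist [(0.96, [0.6884, -0.2383, 0.1076]), (0.92, [0.6875, -0.0925, 0.1436])]
```

View pics/c2.png

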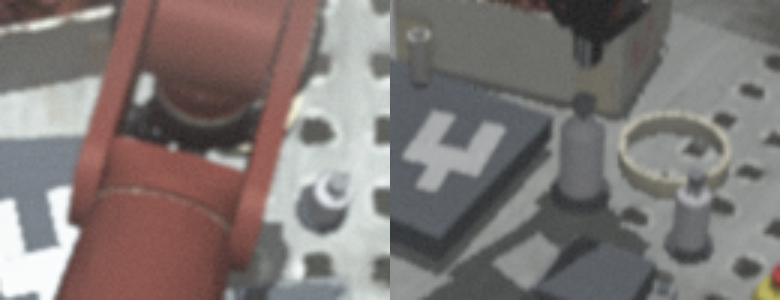

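View pics/wrist2.png

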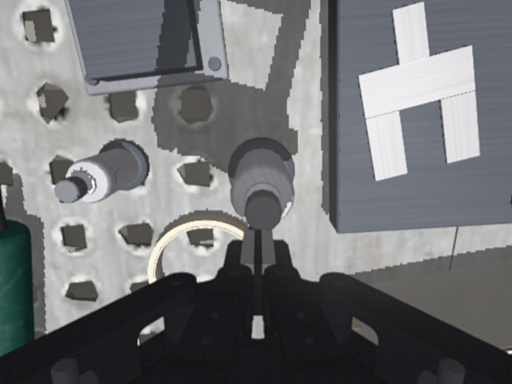

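```bash
python3 - <<'E'
from h import *
s=state();t=s['tool_pos'];print(t)
for n in("scene","wrist"):
    c=cam(n)
    print(n,"tcp",proj(c,t),"cap",proj(c,[.690,-.0985,.138]))
for n,o in(("scene",(230,150)),):
    u=proj(cam(n),t)[0];print((u-o)*3)
c=cam("wrist"); print(back(c,(262,208),.138))
E
python3 -c "
import cv2
a=cv2.imread('pics/scene2.png')[140:240,250:330];cv2.imwrite('pics/s2c.png',cv2.resize(a,None,fx=7,fy=6,interpolation=2))"
```

```text
[ 0.69102009 -0.09764926  0.15052466]
scene tcp [[295.82389543 178.8540116 ]] cap [[295.74675507 182.26901236]]
wrist tcp [[258.60019581 224.43629335]] cap [[257.18775007 215.38606457]]
[197.4716863   86.56203481]
[ 0.68519607 -0.09555734  0.138     ]
```

View pics/s2c.png

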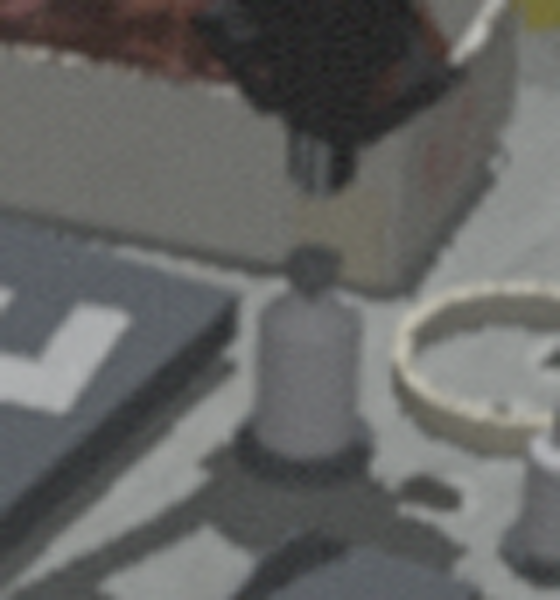

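Emit:
drive_tool(
  series=[
    [[-0.001,-0.001,-0.005],[0,0,0]],
    [[-0.001,-0.001,-0.01],[0,0,0]],
    [[-0.001,-0.001,-0.01],[0,0,0]],
  ],
)

```text
time: 4.3
tool_pos: [0.6884, -0.0987, 0.1372]
tool_rot: [-0.001, 0.0, 1.0, 0.0]
contact_force: [0.3, -0.3, -0.7]
gripper_width: 0.001
```

```bash
python3 - <<'E'
from h import *
s=state();t=s['tool_pos'];print(t,s['contact_force'])
img=grab_frame("scene");c=cam("scene");print(proj(c,t))
cv2.imwrite("pics/s3.png",cv2.resize(img[140:240,250:330,::-1],None,fx=7,fy=6,interpolation=2))
E
```

```text
[ 0.68841946 -0.09872901  0.1372376 ] [ 0.32296315 -0.30141583 -0.73807158]
[[295.53231794 182.7336772 ]]
```

View pics/s3.png

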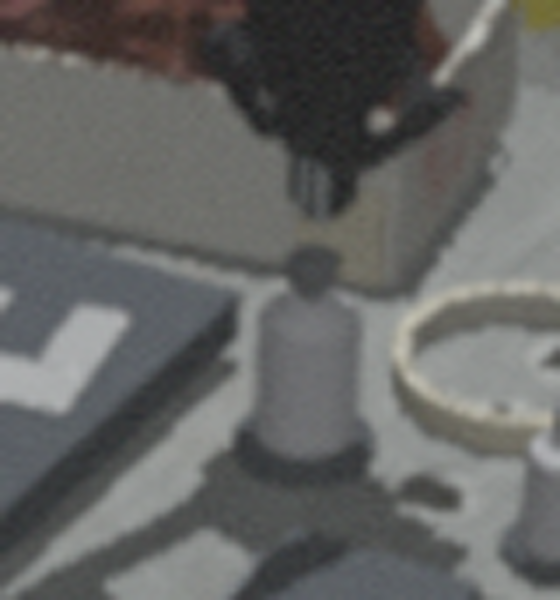

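Emit:
drive_tool(
  series=[
    [[0,0,-0.006],[0,0,0]],
    [[0,0,-0.012],[0,0,0]],
    [[0,0,-0.012],[0,0,0]],
    [[0,0,-0.012],[0,0,0]],
  ],
)

```text
time: 4.75
tool_pos: [0.689, -0.0987, 0.1261]
tool_rot: [-0.0, 0.0, 1.0, 0.0]
contact_force: [0.2, -0.2, -0.3]
gripper_width: 0.001
```

Emit:
drive_tool(
  series=[
    [[0,0,-0.003],[0,0,0]],
    [[0,0,-0.006],[0,0,0]],
    [[0,0,-0.006],[0,0,0]],
  ],
)

```text
time: 5.05
tool_pos: [0.6889, -0.0987, 0.12]
tool_rot: [-0.0, 0.0, 1.0, 0.0]
contact_force: [-0.2, -0.5, 0.1]
gripper_width: 0.0
```

```bash
python3 - <<'E'
from h import *
s=state();t=s['tool_pos'];print(t,s['contact_force'])
img=grab_frame("scene")
w=grab_frame("wrist")
cv2.imwrite("pics/s4.png",np.hstack([cv2.resize(img[150:230,255:325,::-1],None,fx=5,fy=5,interpolation=2),cv2.resize(w[130:290,180:340,::-1],(400,400))]))
E
```

```text
[ 0.68893164 -0.09868904  0.12004325] [-0.20049142 -0.52638949  0.12782866]
```

View pics/s4.png

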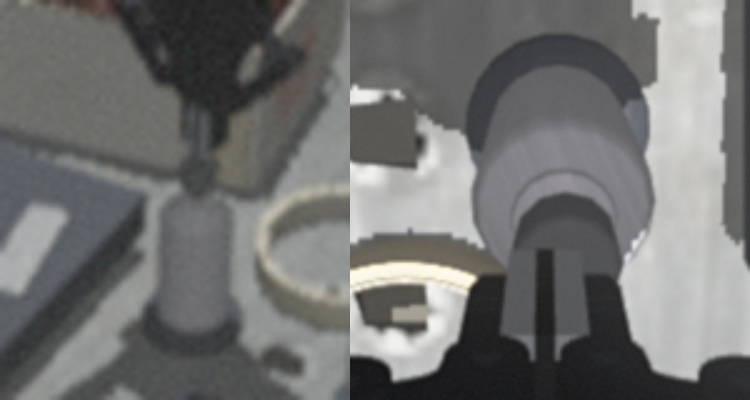

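Emit:
drive_tool(
  series=[
    [[0,0.003,-0.002],[0,0,0]],
    [[0,0.003,-0.004],[0,0,0]],
    [[0,0.003,-0.004],[0,0,0]],
  ],
)

```text
time: 5.45
tool_pos: [0.689, -0.0955, 0.1162]
tool_rot: [-0.0, 0.0, 1.0, 0.0]
contact_force: [0.0, -0.1, -0.6]
gripper_width: -0.006
```

Emit:
drive_tool(
  series=[
    [[0,0,-0.002],[0,0,0]],
    [[0,0,-0.002],[0,0,0]],
  ],
)

```text
time: 5.65
tool_pos: [0.6891, -0.0958, 0.1143]
tool_rot: [-0.0, 0.0, 1.0, 0.0]
contact_force: [0.6, 0.0, 0.4]
gripper_width: 0.001
```

Emit:
drive_tool(
  series=[
    [[0,0,-0.002],[0,0,0]],
    [[0,0,-0.004],[0,0,0]],
    [[0,0,-0.004],[0,0,0]],
  ],
)

```text
time: 5.95
tool_pos: [0.689, -0.0957, 0.1102]
tool_rot: [-0.0, 0.0, 1.0, 0.0]
contact_force: [-0.5, -0.1, -0.0]
gripper_width: 0.005
```

```bash
python3 - <<'E'
from h import *
s=state();t=s['tool_pos'];print(t,s['contact_force'])
img=grab_frame("scene")
w=grab_frame("wrist")
cv2.imwrite("pics/s5.png",np.hstack([cv2.resize(img[150:230,255:325,::-1],None,fx=5,fy=5,interpolation=2),cv2.resize(w[130:290,180:340,::-1],(400,400))]))
E
```

```text
[ 0.68899131 -0.09574419  0.11015205] [-0.4863105  -0.09962064 -0.02701359]
```

View pics/s5.png

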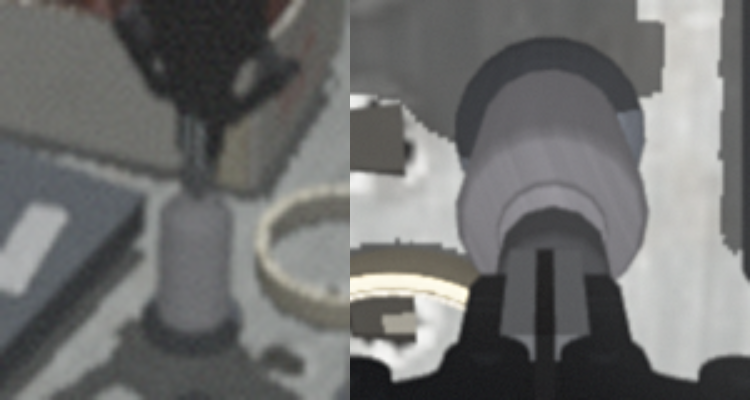

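```bash
python3 - <<'E'
from h import *
c=cam("wrist");s=state();t=s['tool_pos'];print(t,s['contact_force'])
for d in(0,.01,.02,.03):
    print(d,[proj(c,t+[dx,0,d])[0].round(1) for dx in(-.011,0,.011)])
print("cap rim near", proj(c,[.6875-.012,-.096,.138]), proj(c,[.6875,-.096,.138]))
w=grab_frame("wrist");sc=grab_frame("scene")
cv2.imwrite("pics/w6.png",cv2.resize(w[170:290,180:340,::-1],None,fx=5,fy=5,interpolation=cv2.INTER_NEAREST))
cv2.imwrite("pics/s6.png",cv2.resize(sc[150:220,260:330,::-1],None,fx=8,fy=8,interpolation=cv2.INTER_NEAREST))
E
```

```text
[ 0.6891917  -0.09578218  0.11054228] [-0.1333482   0.0049785  -0.02880188]
0 [array([258.6, 206.4]), array([258.6, 224.5]), array([258.6, 242. ])]
0.01 [array([258.7, 212.2]), array([258.6, 231.2]), array([258.6, 249.5])]
0.02 [array([258.7, 218.7]), array([258.7, 238.6]), array([258.7, 257.9])]
0.03 [array([258.8, 226. ]), array([258.8, 247. ]), array([258.7, 267.3])]
cap rim near [[258.34128364 218.82729007]] [[258.30388527 241.65747009]]
```

View pics/w6.png

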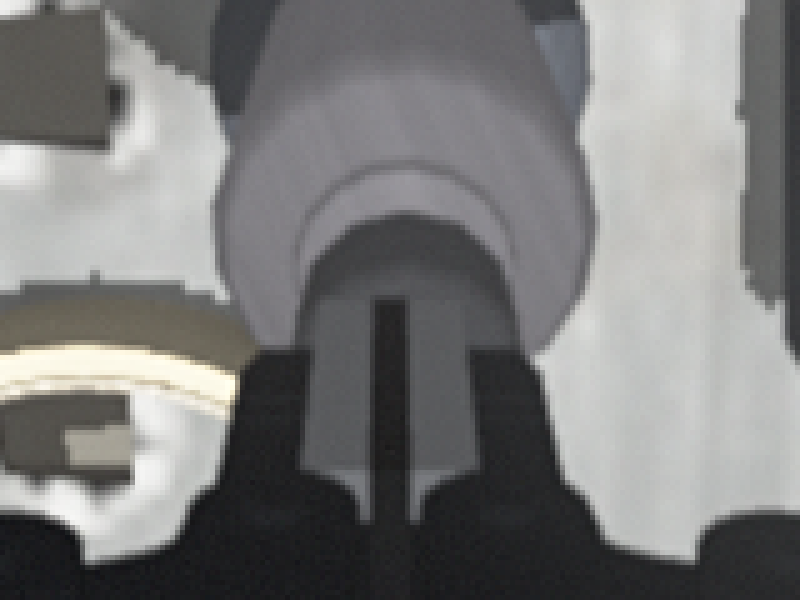

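View pics/s6.png

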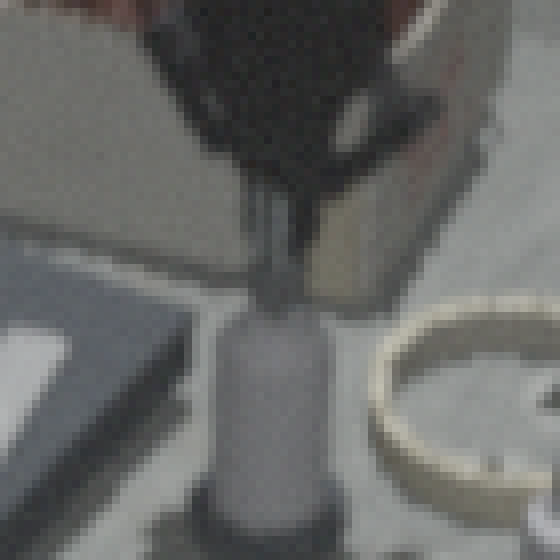

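Emit:
drive_tool(
  series=[
    [[-0.003,0,-0.002],[0,0,0]],
    [[-0.003,0,-0.004],[0,0,0]],
    [[-0.003,0,-0.005],[0,0,0]],
    [[-0.003,0,-0.005],[0,0,0]],
  ],
)

```text
time: 6.55
tool_pos: [0.6861, -0.0958, 0.106]
tool_rot: [-0.0, 0.0, 1.0, -0.0]
contact_force: [-2.1, 0.1, 3.8]
gripper_width: 0.003
```

Emit:
drive_tool(
  series=[
    [[0,0,-0.002],[0,0,0]],
    [[0,0,-0.004],[0,0,0]],
    [[0,0,-0.004],[0,0,0]],
  ],
)

```text
time: 6.85
tool_pos: [0.6864, -0.0959, 0.102]
tool_rot: [0.0, 0.0, 1.0, -0.0]
contact_force: [-2.3, -0.3, 5.1]
gripper_width: -0.003
```

Emit:
drive_tool(
  series=[
    [[0,0,-0.002],[0,0,0]],
    [[0,0,-0.003],[0,0,0]],
    [[0,0,-0.003],[0,0,0]],
  ],
)

```text
time: 7.15
tool_pos: [0.6865, -0.0959, 0.1004]
tool_rot: [0.0, 0.0, 1.0, -0.0]
contact_force: [-4.4, 0.1, 9.3]
gripper_width: -0.003
```

Emit:
drive_tool(
  series=[
    [[0,0,-0.002],[0,0,0]],
    [[0,0,-0.002],[0,0,0]],
  ],
)

```text
time: 7.35
tool_pos: [0.6866, -0.096, 0.1003]
tool_rot: [0.0, 0.0, 1.0, -0.0]
contact_force: [-8.9, 0.9, 15.9]
gripper_width: -0.002
```

```bash
python3 - <<'E'
from h import *
s=state();print(s['tool_pos'],s['contact_force'])
w=grab_frame("wrist");cv2.imwrite("pics/w7.png",w[:,:,::-1])
E
```

```text
[ 0.68657182 -0.09595245  0.10031417] [-8.86240472  0.90295654 15.91944855]
```

View pics/w7.png

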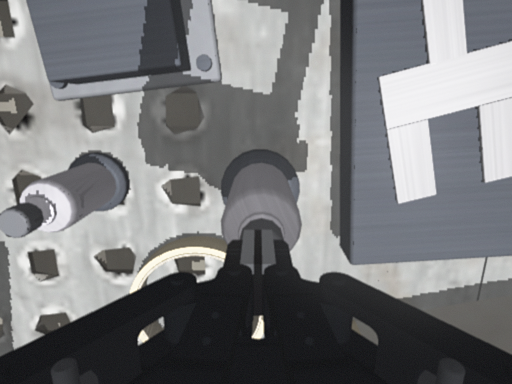

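Emit:
drive_tool(
  series=[
    [[0,0,0.03],[0,0,0]],
    [[0,0,0.06],[0,0,0]],
    [[-0.01,0.03,0.07],[0,0,4]],
    [[-0.02,0.07,0.07],[0,0,8]],
    [[-0.03,0.11,0.06],[0,0,12]],
    [[-0.0375,0.1385,0.04],[0,0,14.6]],
    [[-0.0375,0.1385,0.01],[0,0,14.6]],
    [[-0.0375,0.1385,0.005],[0,0,14.6]],
  ],
  fingers=0.67,
)

```text
time: 8.2
tool_pos: [0.6454, 0.0439, 0.0964]
tool_rot: [-0.004, -0.128, 0.992, 0.001]
contact_force: [-0.3, -0.6, -0.7]
gripper_width: 0.167
```

```bash
python3 - <<'E'
from h import *
import pickle
s=state();print(s['time'],s['tool_pos'],s['tool_rot'],s['contact_force'],s['gripper_width'])
w=grab_frame("wrist");c=cam("wrist");np.save("w8.npy",w);pickle.dump(c,open("w8.pkl","wb"))
p,r=fit(c,w,L,.053,(.634,.0385,.255));print(p,r)
draw(c,w,[(L,p,.053),(SLAB,(.6075,.135,.06),.05),(PED,(.55,-.197,.08),.045)],"pics/w8.png",1.5)
sc=grab_frame("scene");cv2.imwrite("pics/s8.png",cv2.resize(sc[130:270,170:350,::-1],None,fx=4,fy=4,interpolation=2))
E
```

```text
8.2 [0.64542317 0.04393188 0.09637508] [-3.83603612e-03 -1.27702935e-01  9.91804799e-01  6.97411465e-04] [-0.32451732 -0.56095425 -0.68678872] 0.16669146741045252
[0.63479113 0.03646951 0.25628795] 0.636209210900826
```

View pics/w8.png

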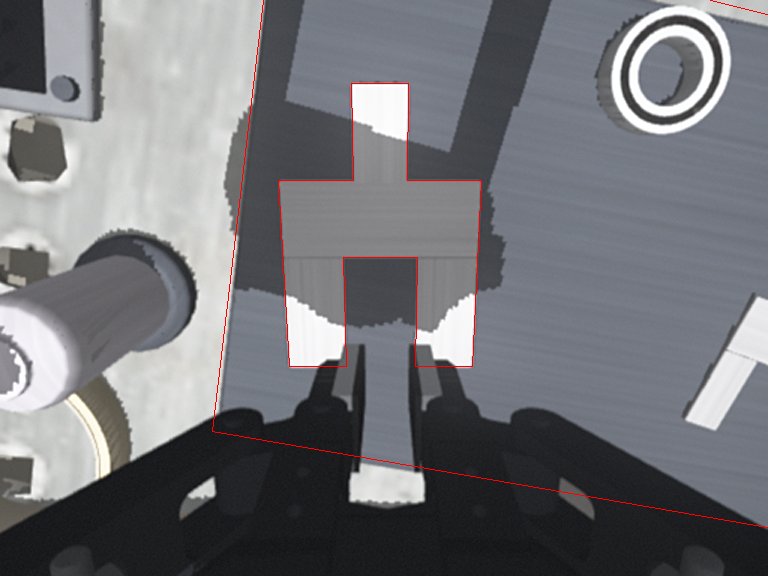

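View pics/s8.png

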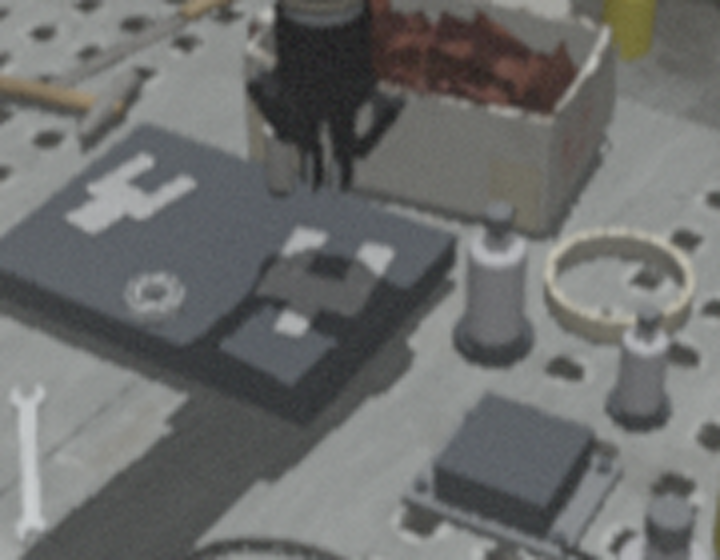

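Emit:
drive_tool(
  series=[
    [[0,-0.001,0],[0,0,0]],
    [[0,-0.001,-0.01],[0,0,0]],
    [[0,-0.001,-0.02],[0,0,0]],
    [[0,-0.001,-0.03],[0,0,0]],
    [[0,-0.001,-0.03],[0,0,0]],
  ],
  fingers=0.8,
)

```text
time: 8.8
tool_pos: [0.6471, 0.0416, 0.069]
tool_rot: [-0.002, -0.127, 0.992, 0.0]
contact_force: [-0.1, 0.0, -0.3]
gripper_width: 0.099
```

```bash
python3 - <<'E'
from h import *
s=state();print(s['time'],s['tool_pos'],s['tool_rot'],s['contact_force'],s['gripper_width'])
w=grab_frame("wrist");c=cam("wrist")
draw(c,w,[(L,(.634,.038,.255),.053)],"pics/w9.png",1.5)
E
```

```text
8.8 [0.64712916 0.04158723 0.06902168] [-2.04843993e-03 -1.26747308e-01  9.91932853e-01  3.72530126e-04] [-0.10831944  0.03962512 -0.33697417] 0.09853592332909207
```

View pics/w9.png

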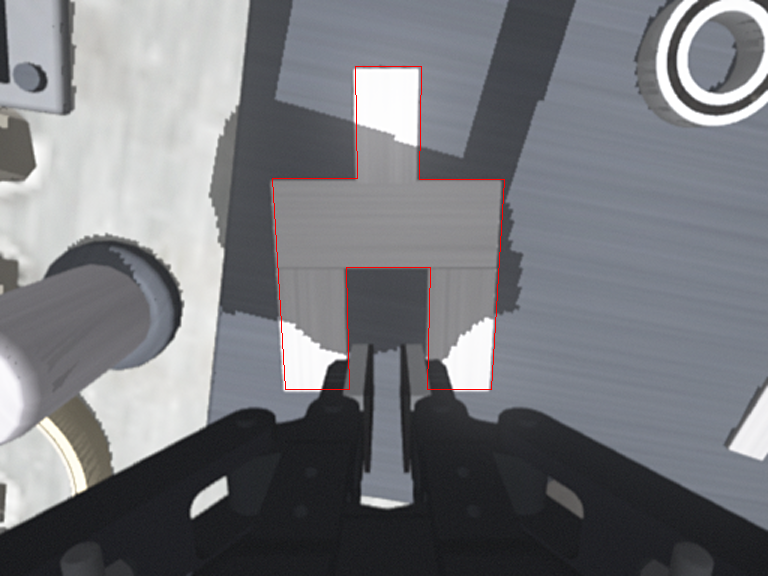

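Emit:
drive_tool(
  series=[
    [[0,0,-0.02],[0,0,0]],
    [[0,0,-0.035],[0,0,0]],
    [[0,0,-0.042],[0,0,0]],
    [[0,0,-0.044],[0,0,0]],
    [[0,0,-0.044],[0,0,0]],
  ],
)

```text
time: 9.35
tool_pos: [0.6487, 0.0417, 0.0275]
tool_rot: [-0.0, -0.127, 0.992, 0.0]
contact_force: [-0.2, -0.1, -0.4]
gripper_width: 0.104
```

Emit:
drive_tool(
  series=[
    [[0,0,-0.003],[0,0,0]],
    [[0,0,-0.005],[0,0,0]],
    [[0,0,-0.005],[0,0,0]],
  ],
)

```text
time: 9.65
tool_pos: [0.6488, 0.0418, 0.0228]
tool_rot: [0.0, -0.127, 0.992, -0.0]
contact_force: [0.0, -0.4, -0.3]
gripper_width: 0.098
```

Emit:
drive_tool(
  series=[
    [[0,0,-0.0015],[0,0,0]],
    [[0,0,-0.0015],[0,0,0]],
  ],
)

```text
time: 9.85
tool_pos: [0.6487, 0.0417, 0.0211]
tool_rot: [-0.0, -0.127, 0.992, 0.0]
contact_force: [-0.1, -0.1, 0.1]
gripper_width: 0.103
```

```bash
python3 - <<'E'
from h import *
s=state();print(s['time'],s['tool_pos'],s['tool_rot'],s['contact_force'],s['gripper_width'])
w=grab_frame("wrist");c=cam("wrist")
draw(c,w,[(L,(.634,.038,.255),.053)],"pics/w10.png",1.5)
E
```

```text
9.85 [0.64871833 0.04171739 0.02114845] [-4.71657749e-05 -1.26914414e-01  9.91913670e-01  5.79640243e-06] [-0.07430414 -0.07347496  0.10073932] 0.10315454381377055
```

View pics/w10.png

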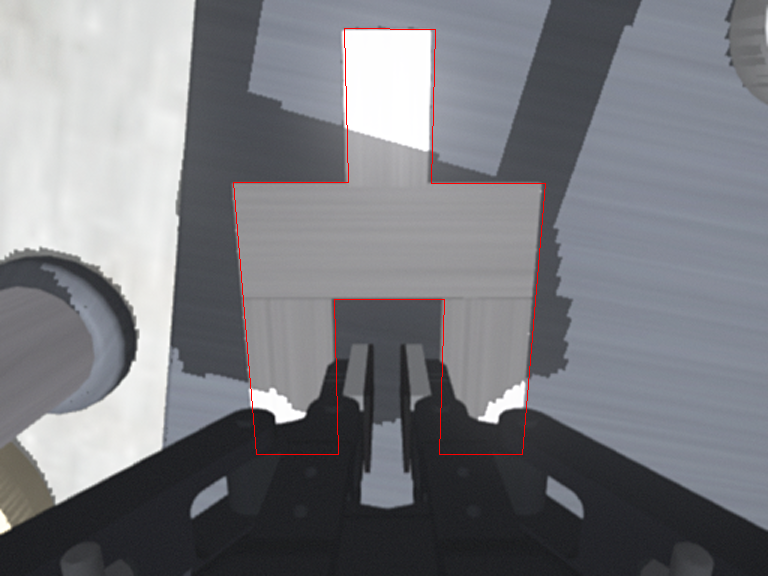

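Emit:
drive_tool(
  series=[
    [[0,0,-0.0015],[0,0,0]],
    [[0,0,-0.0015],[0,0,0]],
  ],
)

```text
time: 10.1
tool_pos: [0.6491, 0.0417, 0.0208]
tool_rot: [0.0, -0.127, 0.992, -0.0]
contact_force: [-2.6, 0.2, 4.7]
gripper_width: 0.102
```

Emit:
drive_tool(
  series=[
    [[0,0,-0.001],[0,0,0]],
    [[0,0,-0.001],[0,0,0]],
  ],
)

```text
time: 10.3
tool_pos: [0.6491, 0.0417, 0.0207]
tool_rot: [-0.0, -0.127, 0.992, -0.0]
contact_force: [-6.0, 0.4, 10.1]
gripper_width: 0.099
```

Emit:
drive_tool(
  series=[
    [[0,0,0.003],[0,0,0]],
    [[-0.0065,-0.0017,0.003],[0,0,0]],
    [[-0.013,-0.0034,0.003],[0,0,0]],
    [[-0.021,-0.004,0.003],[0,0,-1.5]],
    [[-0.031,-0.0046,0.003],[0,0,-3.5]],
    [[-0.041,-0.0052,0.003],[0,0,-5.5]],
    [[-0.051,-0.0058,0.003],[0,0,-7.5]],
    [[-0.051,-0.0058,0.003],[0,0,-7.5]],
  ],
)

```text
time: 11.1
tool_pos: [0.5959, 0.0359, 0.021]
tool_rot: [-0.001, -0.061, 0.998, 0.0]
contact_force: [0.7, 0.3, -1.1]
gripper_width: 0.1
```

```bash
python3 - <<'E'
from h import *
s=state();print(s['time'],s['tool_pos'],s['tool_rot'],s['contact_force'],s['gripper_width'])
w=grab_frame("wrist");c=cam("wrist")
draw(c,w,[(SLAB,(.6075,.135,.06),.05)],"pics/w11.png",1.5)
E
```

```text
11.1 [0.59587825 0.0359374  0.02100061] [-8.94905106e-04 -6.13281232e-02  9.98117250e-01  1.22657296e-04] [ 0.67942621  0.28032324 -1.07674484] 0.10016534173243319
```

View pics/w11.png

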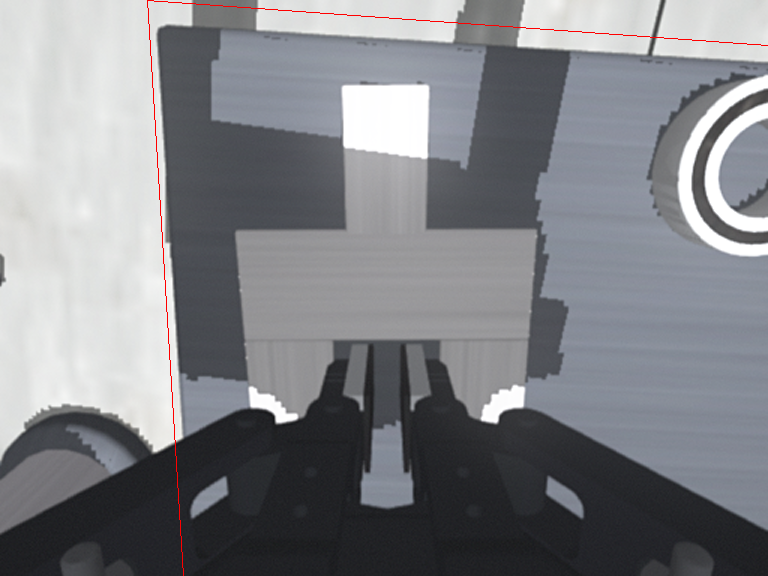

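```bash
python3 - <<'E'
from h import *
c=cam("wrist")
P=[back(c,np.array(u)/1.5,.05) for u in((160,27),(640,55),(740,60),(185,440),(385,85))]
for p in P: print(p.round(4))
d=P[1]-P[0];print("front yaw",np.arctan2(-d[0],d[1]))
d=P[3]-P[0];print("side yaw",np.arctan2(d[1],d[0]))
c1=__import__('pickle').load(open('w1.pkl','rb'));img=np.load('w1.npy')
for sl in((.6075,.135,.06),(.612,.134,.06)):pass
draw(c1,img,[(SLAB,(.6125,.137,.06),.05)],"pics/w1e.png",1.5)
E
```

```text
[ 0.5041 -0.0383  0.05  ]
[0.4947 0.0929 0.05  ]
[0.4925 0.1206 0.05  ]
[ 0.6317 -0.0299  0.05  ]
[0.511  0.0242 0.05  ]
front yaw 0.07168268865492135
side yaw 0.06526944476735412
```

View pics/w1e.png

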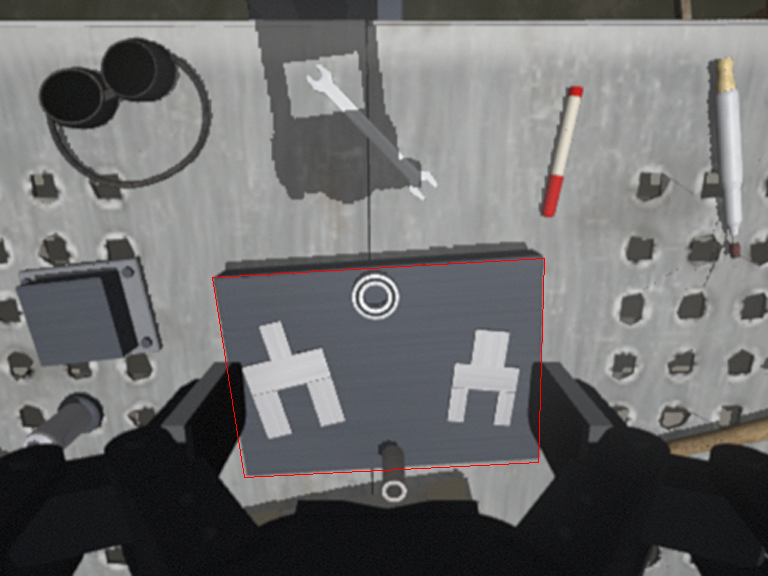

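Emit:
drive_tool(
  series=[
    [[-0.01,-0.0005,0],[0,0,-1.5]],
    [[-0.02,-0.001,0],[0,0,-3]],
    [[-0.03,-0.0015,0],[0,0,-3.5]],
    [[-0.04,-0.002,0],[0,0,-3.5]],
    [[-0.049,-0.0025,0],[0,0,-3.5]],
    [[-0.049,-0.0025,0],[0,0,-3.5]],
  ],
)

```text
time: 11.75
tool_pos: [0.5475, 0.0334, 0.0217]
tool_rot: [-0.0, -0.031, 1.0, -0.0]
contact_force: [0.5, -0.2, -0.2]
gripper_width: 0.099
```

```bash
python3 - <<'E'
from h import *
s=state();print(s['time'],s['tool_pos'],s['tool_rot'],s['contact_force'],s['gripper_width'])
w=grab_frame("wrist");c=cam("wrist")
draw(c,w,[(SLAB,(.616,.136,.067),.05),(L,(.547,.032,.067),.053)],"pics/w12.png",1.5)
E
```

```text
11.75 [0.54754864 0.03341107 0.02169962] [-3.01241817e-04 -3.12853007e-02  9.99510449e-01 -3.29478154e-05] [ 0.54250217 -0.21204915 -0.2342917 ] 0.09915663570283127
```

View pics/w12.png

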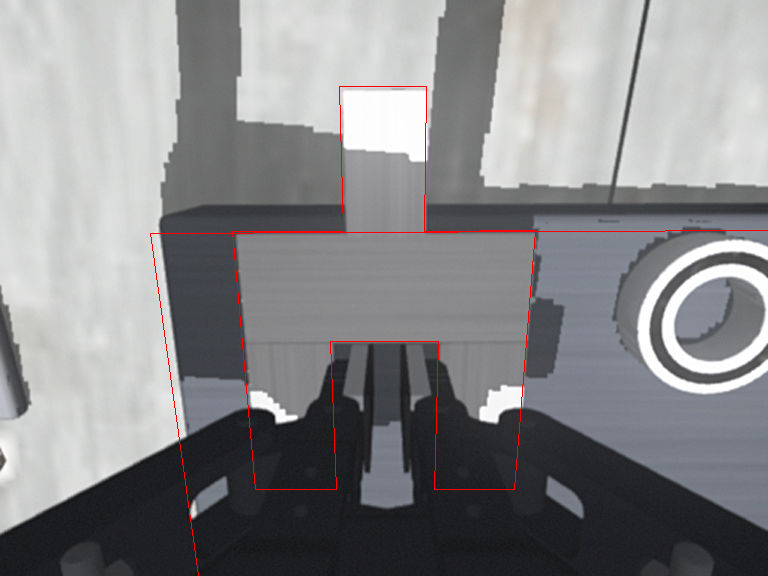

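Emit:
drive_tool(
  series=[
    [[0.003,0,0.02],[0,0,0]],
    [[0.003,0,0.05],[0,0,0]],
    [[-0.03,-0.003,0.05],[0,0,0]],
    [[-0.0695,-0.006,0.05],[0,0,0]],
    [[-0.0695,-0.006,0.035],[0,0,0]],
    [[-0.0695,-0.006,0.03],[0,0,0]],
  ],
  fingers=-0.2,
)

```text
time: 12.4
tool_pos: [0.4774, 0.0275, 0.0503]
tool_rot: [-0.001, -0.031, 1.0, 0.0]
contact_force: [0.7, 0.0, 0.2]
gripper_width: 0.598
```

```bash
python3 - <<'E'
from h import *
s=state();print(s['time'],s['tool_pos'],s['tool_rot'],s['contact_force'],s['gripper_width'])
w=grab_frame("wrist");c=cam("wrist")
draw(c,w,[(L,(.547,.032,.067),.053)],"pics/w13.png",1.5)
sc=grab_frame("scene");cv2.imwrite("pics/s13.png",cv2.resize(sc[130:270,170:350,::-1],None,fx=4,fy=4,interpolation=2))
E
```

```text
12.4 [0.47742932 0.02752798 0.05030353] [-1.09243128e-03 -3.11744563e-02  9.99513351e-01  1.45137715e-04] [0.67130301 0.01987321 0.19137514] 0.5975541387858598
```

View pics/w13.png

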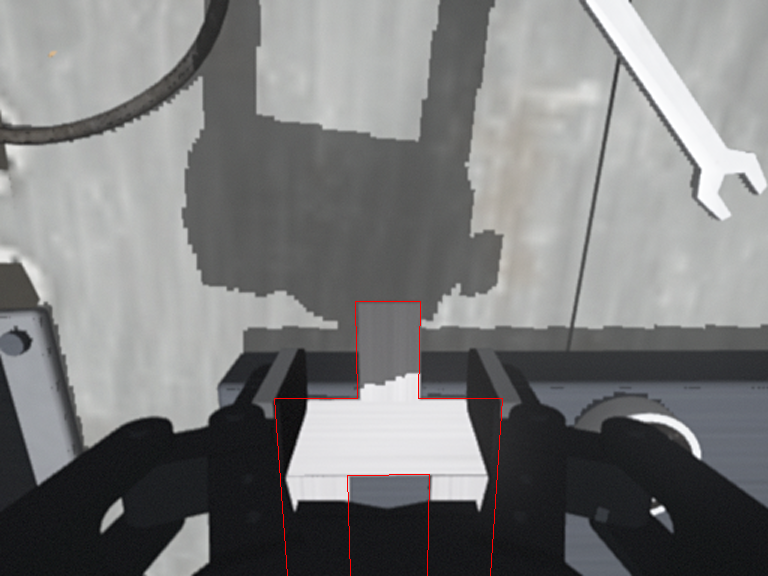

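View pics/s13.png

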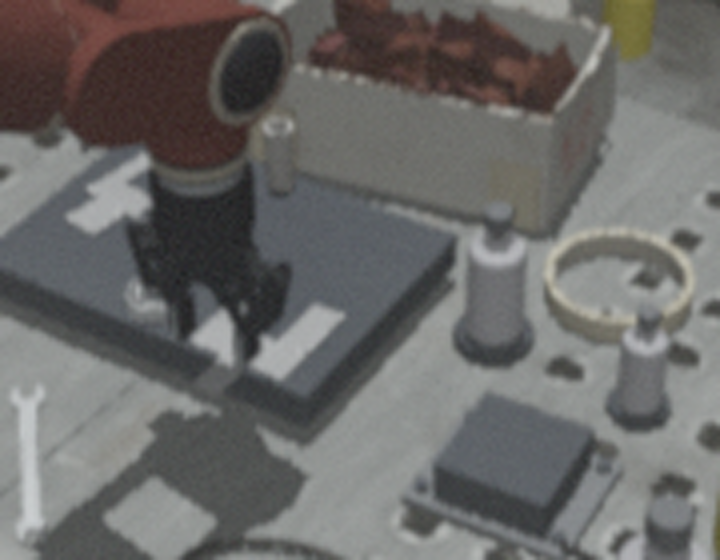

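Emit:
drive_tool(
  series=[
    [[0,0,-0.015],[0,0,0]],
    [[0,0,-0.03],[0,0,0]],
    [[0,0,-0.046],[0,0,0]],
    [[0,0,-0.046],[0,0,0]],
    [[0,0,-0.046],[0,0,0]],
  ],
)

```text
time: 13.0
tool_pos: [0.4799, 0.0274, 0.006]
tool_rot: [-0.0, -0.031, 1.0, 0.0]
contact_force: [-0.0, -1.5, 0.0]
gripper_width: 0.602
```

```bash
python3 - <<'E'
from h import *
s=state();print(s['time'],s['tool_pos'],s['tool_rot'],s['contact_force'],s['gripper_width'])
w=grab_frame("wrist");c=cam("wrist")
draw(c,w,[(L,(.547,.032,.067),.053)],"pics/w14.png",1.5)
E
```

```text
13.0 [0.47990085 0.02738371 0.00597506] [-2.00537405e-04 -3.12880591e-02  9.99510388e-01  2.73768075e-05] [-0.02236585 -1.45059528  0.0343962 ] 0.6022231117580786
```

View pics/w14.png

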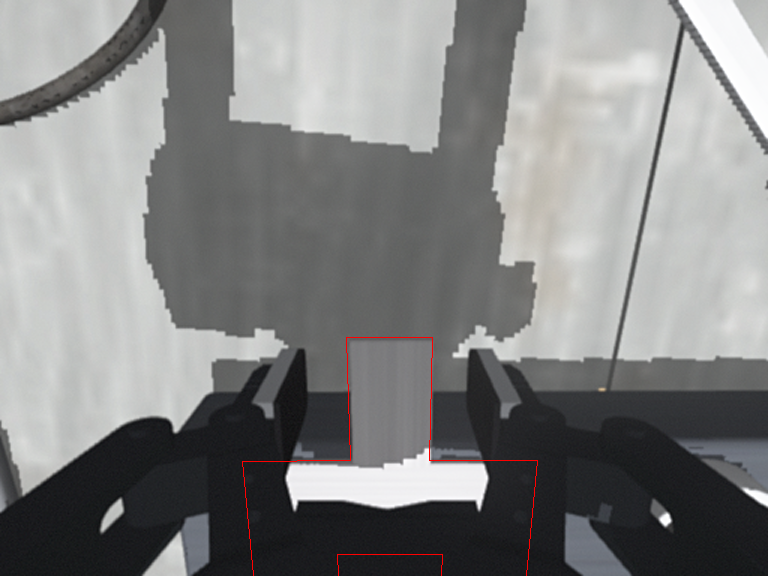

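Emit:
drive_tool(
  series=[
    [[0,0,0],[0,0,0]],
    [[0,0,0],[0,0,0]],
    [[0,0,0],[0,0,0]],
    [[0,0,0],[0,0,0]],
    [[0,0,0],[0,0,0]],
  ],
  fingers=1,
)

```text
time: 13.55
tool_pos: [0.4802, 0.0274, 0.0067]
tool_rot: [0.001, -0.031, 1.0, -0.0]
contact_force: [-0.7, 0.7, 5.6]
gripper_width: 0.251
```

```bash
python3 - <<'E'
from h import *
s=state();print(s['time'],s['tool_pos'],s['tool_rot'],s['contact_force'],s['ft_torque'],s['gripper_width'])
w=grab_frame("wrist");c=cam("wrist")
draw(c,w,[(L,(.547,.032,.067),.053)],"pics/w15.png",1.5)
E
```

```text
13.55 [0.48019591 0.0273866  0.00670183] [ 9.54561463e-04 -3.12606242e-02  9.99510809e-01 -7.01821792e-05] [-0.74316893  0.67594789  5.60855876] [ 0.10413799  0.0342593  -0.01751852] 0.25119360800936213
```

View pics/w15.png

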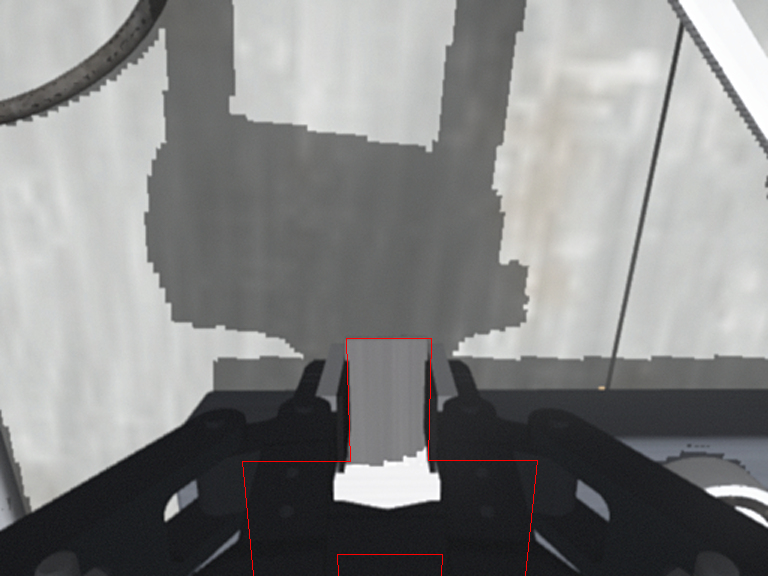

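Emit:
drive_tool(
  series=[
    [[0,0,0.005],[0,0,0]],
    [[0,0,0.012],[0,0,0]],
    [[0,0,0.02],[0,0,0]],
    [[0,0,0.03],[0,0,0]],
    [[0,0,0.03],[0,0,0]],
  ],
)

```text
time: 14.1
tool_pos: [0.4807, 0.0273, 0.0377]
tool_rot: [0.002, -0.031, 1.0, -0.0]
contact_force: [-0.0, 0.2, -1.5]
gripper_width: 0.249
```

```bash
python3 - <<'E'
from h import *
s=state();print(s['time'],s['tool_pos'],s['tool_rot'],s['contact_force'],s['ft_torque'],s['gripper_width'])
w=grab_frame("wrist");c=cam("wrist")
draw(c,w,[(L,(.548,.032,.065),.053+.03)],"pics/w16.png",1)
sc=grab_frame("scene");cv2.imwrite("pics/s16.png",cv2.resize(sc[130:270,170:350,::-1],None,fx=4,fy=4,interpolation=2))
E
```

```text
14.1 [0.48072692 0.02727976 0.03770845] [ 1.75160401e-03 -3.12690308e-02  9.99509442e-01 -2.33519370e-04] [-0.00959204  0.16588461 -1.47425199] [-0.0137728   0.06739876  0.04774498] 0.24945326944038065
```

View pics/w16.png

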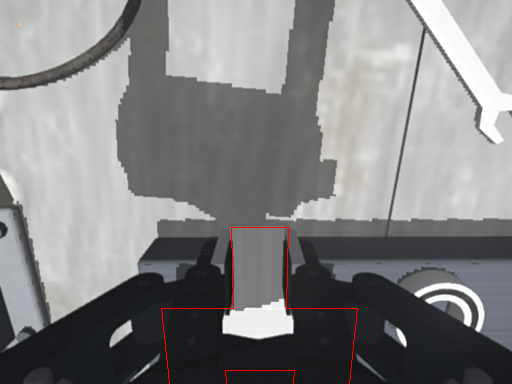

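View pics/s16.png

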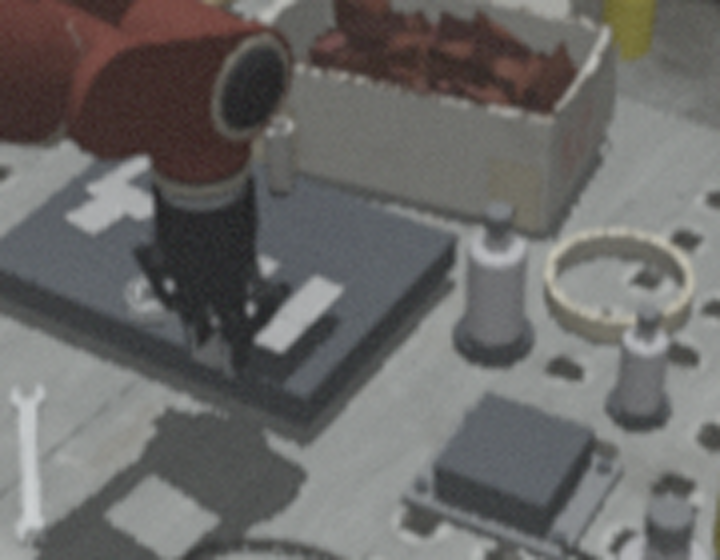

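Emit:
drive_tool(
  series=[
    [[0,0,0.02],[0,0,0]],
    [[0,-0.01,0.045],[0,0,0]],
    [[0.01,-0.03,0.075],[0,0,0]],
    [[0.02,-0.055,0.105],[0,0,0]],
    [[0.03,-0.08,0.135],[0,0,0]],
    [[0.04,-0.1,0.155],[0,0,0]],
    [[0.04,-0.107,0.165],[0,0,0]],
    [[0.04,-0.107,0.165],[0,0,0]],
  ],
)

```text
time: 15.0
tool_pos: [0.5197, -0.0803, 0.2017]
tool_rot: [0.001, -0.031, 1.0, -0.0]
contact_force: [0.2, 0.4, -1.3]
gripper_width: 0.255
```

```bash
python3 - <<'E'
from h import *
import pickle
s=state();print(s['time'],s['tool_pos'],s['tool_rot'],s['contact_force'],s['gripper_width'],s['joint_vel'])
w=grab_frame("wrist");c=cam("wrist");np.save("w17.npy",w);pickle.dump(c,open("w17.pkl","wb"))
for p0 in((.55,-.197,.08),(.552,-.197,.02)):
    p,r=fit(c,w,PED,.045,p0);print(p,r)
draw(c,w,[(PED,(.55,-.197,.08),.045)],"pics/w17.png",1.5)
print([(d['confidence'],d['location']) for d in place_of("wrist","pedestal")])
E
```

```text
15.0 [ 0.51973982 -0.08029871  0.20174061] [ 7.70167095e-04 -3.05354237e-02  9.99533371e-01 -1.86174580e-04] [ 0.19435253  0.43176361 -1.33171582] 0.255425089885806 [ 0.0257499   0.00574377  0.05730674  0.01043934 -0.00867557  0.00947684]
[ 0.54504075 -0.19150556  0.12199301] 0.5923188600892308
[ 0.5446396  -0.19116399  0.12439166] 0.5826459423984286
[(0.75, [0.5545, -0.2016, -0.0027])]
```

View pics/w17.png

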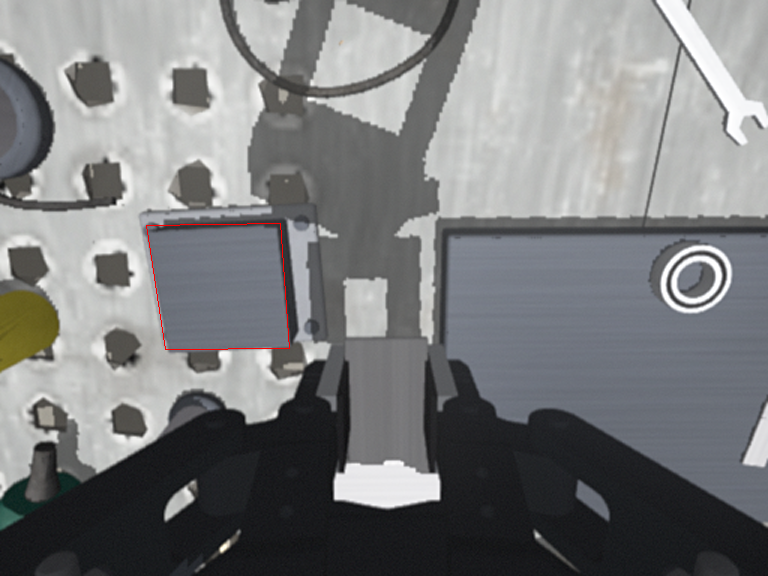

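```bash
python3 - <<'E'
from h import *
import pickle
w=np.load("w17.npy");c=pickle.load(open("w17.pkl","rb"))
k=7;x0,y0=92,132
a=cv2.resize(w[y0:y0+110,x0:x0+114,::-1],None,fx=k,fy=k,interpolation=cv2.INTER_CUBIC)[:600*2]
a=cv2.convertScaleAbs(a,alpha=1.6,beta=-30)
def dr(p,col):
    q=(proj(c,place(PED,*p,.045))-[x0,y0]+.5)*k-.5
    cv2.polylines(a,[np.round(q).astype(int)],True,col,1)
dr((.55,-.197,.08),(0,0,255))
cv2.imwrite("pics/w17z.png",a[:600,:800]); print(a.shape)
E
```

```text
(770, 798, 3)
```

View pics/w17z.png

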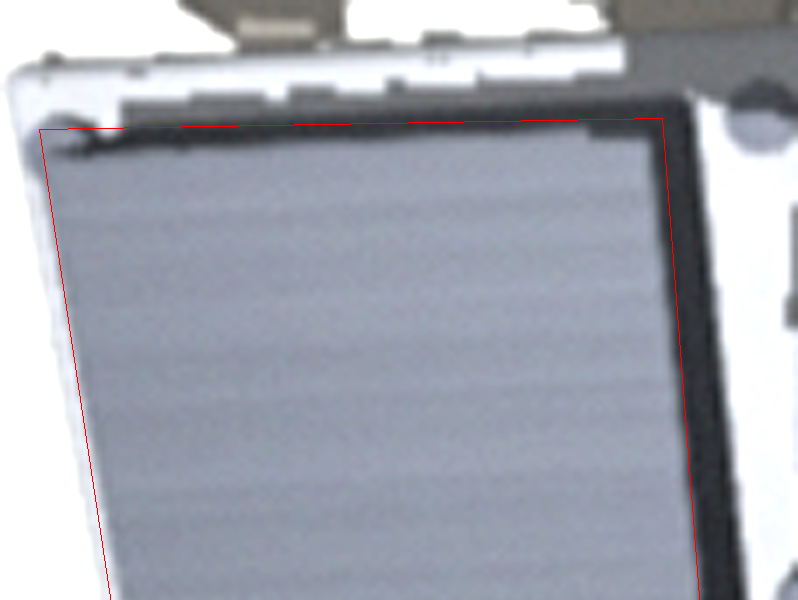

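```bash
python3 - <<'E'
from h import *
import pickle
w=np.load("w17.npy");c=pickle.load(open("w17.pkl","rb"))
k=7;x0,y0=92,132
a=cv2.resize(w[y0:y0+112,x0:x0+114,::-1],None,fx=k,fy=k,interpolation=cv2.INTER_CUBIC)
a=cv2.convertScaleAbs(a,alpha=1.6,beta=-30)
cv2.imwrite("pics/w17y.png",a[480:])
E
```

```text
(no output)
```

View pics/w17y.png

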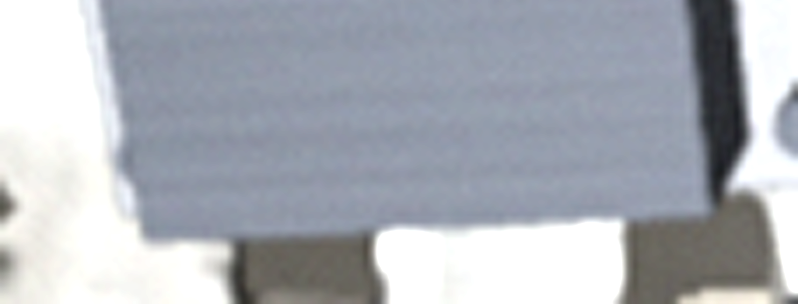

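```bash
python3 - <<'E'
from h import *
import pickle
from scipy.optimize import least_squares
c=pickle.load(open("w17.pkl","rb"));k=7
cr=[(45,154),(651,127),(712,694),(142,720)]
P=np.array([back(c,(np.array(u)+.5)/k-.5+[92,132],.045) for u in cr])
print(P.round(4)); print(np.linalg.norm(np.roll(P,-1,0)-P,axis=1))
# order: front-left img = (-x,-y); img right=+y
q=np.array([(-46,-46),(-46,46),(46,46),(46,-46)])/1000
r=least_squares(lambda p:(place(q,*p,0)[:,:2]-P[:,:2]).ravel()*1e3,[.55,-.197,.08]);print(r.x,r.fun.round(2))
for p in P: pass
for a,b in((0,1),(1,2),(3,2),(0,3)):
    d=P[b]-P[a];print(a,b,np.arctan2(d[1],d[0]))
E
```

```text
[[ 0.5115 -0.246   0.045 ]
 [ 0.5018 -0.1565  0.045 ]
 [ 0.5912 -0.1467  0.045 ]
 [ 0.6013 -0.237   0.045 ]]
[0.089976   0.08988406 0.09083476 0.09028651]
[ 0.55146244 -0.19653004  0.10721966] [-0.85 -1.23 -1.03  0.79  1.09  0.82  0.79 -0.38]
0 1 1.6784236327705417
1 2 0.10935658369512165
3 2 1.6828256408864906
0 3 0.09984712857711668
```

Emit:
drive_tool(
  series=[
    [[-0.01,-0.03,0],[0,0,1]],
    [[-0.02,-0.065,-0.01],[0,0,2]],
    [[-0.03,-0.1,-0.04],[0,0,2.4]],
    [[-0.0353,-0.1237,-0.08],[0,0,2.4]],
    [[-0.0353,-0.1237,-0.12],[0,0,2.4]],
    [[-0.0353,-0.1237,-0.15],[0,0,2.4]],
    [[-0.0353,-0.1237,-0.17],[0,0,2.4]],
    [[-0.0353,-0.1237,-0.17],[0,0,2.4]],
  ],
)

```text
time: 15.9
tool_pos: [0.4795, -0.1997, 0.0249]
tool_rot: [-0.005, -0.053, 0.999, 0.003]
contact_force: [-0.4, 0.7, -1.2]
gripper_width: 0.254
```

```bash
python3 - <<'E'
from h import *
s=state();t=s['tool_pos'];q=s['tool_rot'];print(s['time'],t,q,s['contact_force'],s['gripper_width'])
yaw=-2*q[1]/q[2];print("yaw",yaw)
w=grab_frame("wrist");c=cam("wrist")
R=np.array([[np.cos(yaw),-np.sin(yaw)],[np.sin(yaw),np.cos(yaw)]])
sh=t[:2]+R@[.0675,.0005];print("shim",sh,yaw+.003)
draw(c,w,[(L,(*sh,yaw+.003),t[2]+.0465),(PED,(.5515,-.1965,.107),.045)],"pics/w18.png",1.5)
sc=grab_frame("scene");cv2.imwrite("pics/s18.png",cv2.resize(sc[180:300,220:400,::-1],None,fx=4,fy=4,interpolation=2))
E
```

```text
15.9 [ 0.47950719 -0.19972382  0.02494801] [-0.0046872  -0.05269426  0.99859439  0.00325448] [-0.40160678  0.68390057 -1.22018708] 0.2541513681648457
yaw 0.10553687331303929
shim [ 0.54657896 -0.19211608] 0.1085368733130393
```

View pics/w18.png

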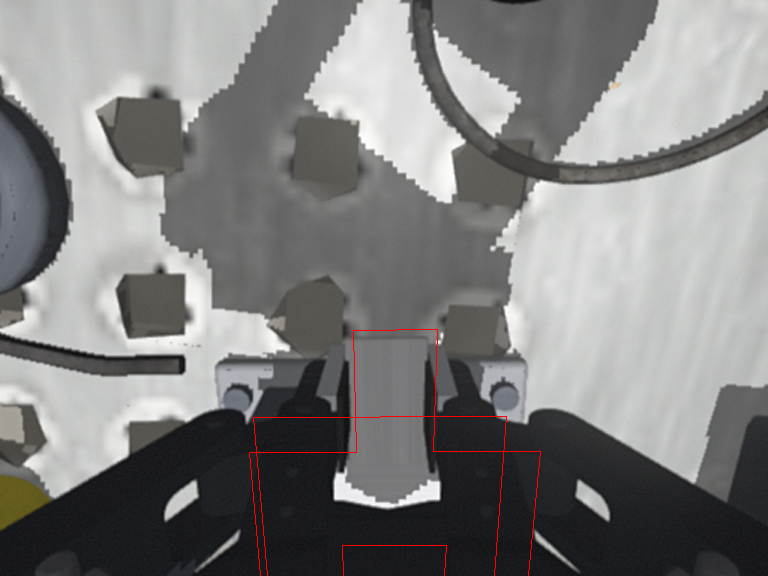

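View pics/s18.png

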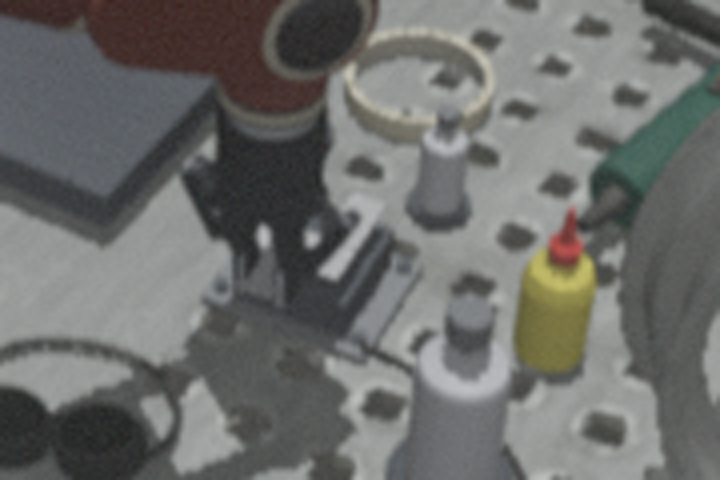

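Emit:
drive_tool(
  series=[
    [[0,0,0],[0,0,0]],
    [[0,0,0],[0,0,0]],
    [[0,0,0],[0,0,0]],
  ],
)

```text
time: 16.3
tool_pos: [0.4849, -0.2037, 0.0321]
tool_rot: [0.001, -0.052, 0.999, -0.001]
contact_force: [0.2, 0.3, -0.7]
gripper_width: 0.255
```

```bash
cat > chk.py <<'E'
from h import *
import sys
def chk(fn,poly,off,dyaw=.003,dz=.0435,ped=(.5515,-.1965,.107),zp=.045):
    s=state();t=s['tool_pos'];q=s['tool_rot'];print(s['time'],t.round(4),s['contact_force'].round(1),round(s['gripper_width'],3))
    yaw=-2*q[1]/q[2];w=grab_frame("wrist");c=cam("wrist")
    R=np.array([[np.cos(yaw),-np.sin(yaw)],[np.sin(yaw),np.cos(yaw)]])
    sh=t[:2]+R@off;print("shim",sh.round(4),"yaw",round(yaw+dyaw,4),"underside",t[2]+dz)
    draw(c,w,[(poly,(*sh,yaw+dyaw),t[2]+dz+.003),(PED,ped,zp)],fn,1.5)
E
python3 - <<'E'
from chk import *
chk("pics/w19.png",L,[.0675,.0005])
E
```

```text
16.3 [ 0.4849 -0.2037  0.0321] [ 0.2  0.3 -0.7] 0.255
shim [ 0.552  -0.1961] yaw 0.1077 underside 0.07559267693386779
```

View pics/w19.png

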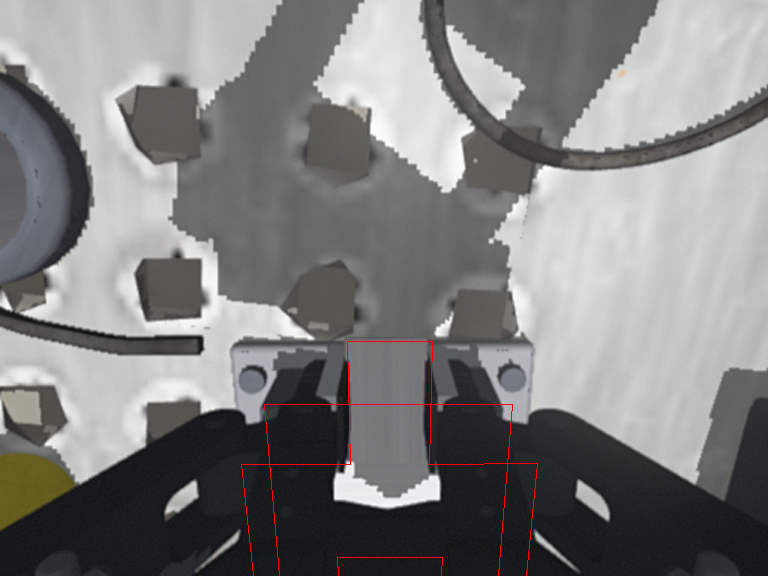

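```bash
python3 - <<'E'
from h import *
c=cam("wrist");w=grab_frame("wrist")
cv2.imwrite("pics/w20.png",cv2.convertScaleAbs(cv2.resize(w[215:290,145:365,::-1],None,fx=3.6,fy=3.6,interpolation=2),alpha=1.3))
for z in(.01,.012):
  for u in((232,343),(532,340),(252,379),(512,378)): print(z,back(c,np.array(u)/1.5,z).round(4))
print(proj(c,place(sq(112,136),.5515,-.1965,.107,.01))*1.5)
E
```

```text
0.01 [ 0.5033 -0.2702  0.01  ]
0.01 [ 0.488  -0.1401  0.01  ]
0.01 [ 0.5197 -0.2609  0.01  ]
0.01 [ 0.5068 -0.1456  0.01  ]
0.012 [ 0.5024 -0.2695  0.012 ]
0.012 [ 0.4873 -0.1408  0.012 ]
0.012 [ 0.5186 -0.2604  0.012 ]
0.012 [ 0.5059 -0.1462  0.012 ]
[[232.15315785 342.52146892]
 [251.92363469 551.18861563]
 [523.93201349 551.35143226]
 [543.55165715 342.39177976]]
```

View pics/w20.png

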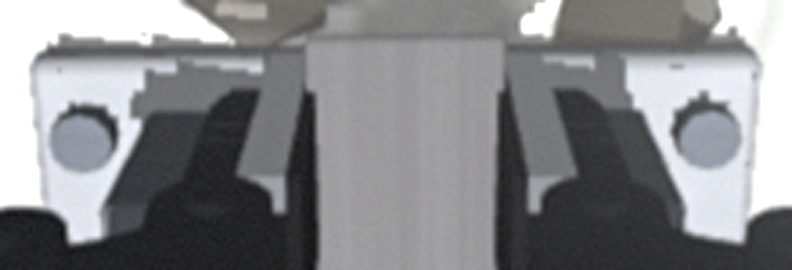

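Emit:
drive_tool(
  series=[
    [[-0.0003,-0.0022,-0.01],[0,0,0]],
    [[-0.0003,-0.0022,-0.02],[0,0,0]],
    [[-0.0003,-0.0022,-0.025],[0,0,0]],
    [[-0.0003,-0.0022,-0.0265],[0,0,0]],
    [[-0.0003,-0.0022,-0.0265],[0,0,0]],
  ],
)

```text
time: 16.9
tool_pos: [0.4833, -0.2053, 0.0035]
tool_rot: [-0.001, -0.052, 0.999, 0.0]
contact_force: [0.3, -0.5, -0.9]
gripper_width: 0.254
```

```bash
python3 - <<'E'
from chk import *
chk("pics/w21.png",L,[.0675,.0005],ped=(.5515,-.1987,.107))
sc=grab_frame("scene");cv2.imwrite("pics/s21.png",cv2.resize(sc[210:290,250:350,::-1],None,fx=7,fy=7,interpolation=2))
E
```

```text
16.9 [ 0.4833 -0.2053  0.0035] [ 0.3 -0.5 -0.9] 0.254
shim [ 0.5504 -0.1977] yaw 0.1075 underside 0.04704453667043302
```

View pics/w21.png

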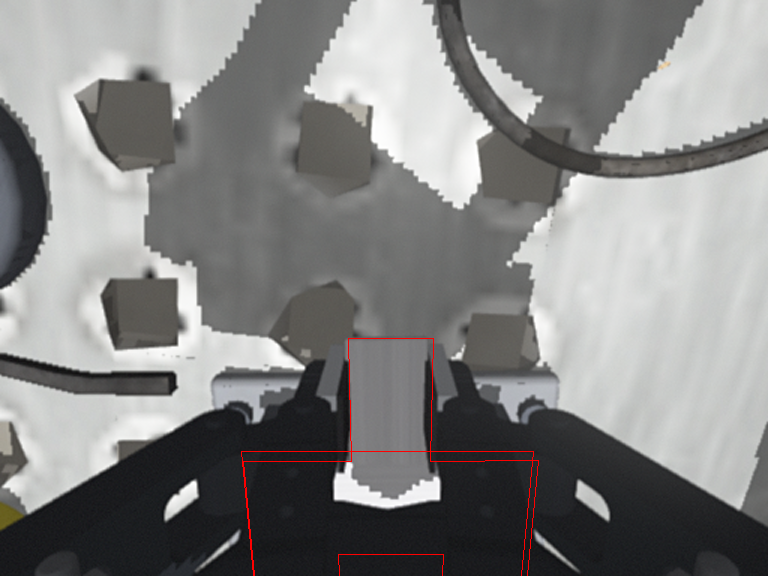

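View pics/s21.png

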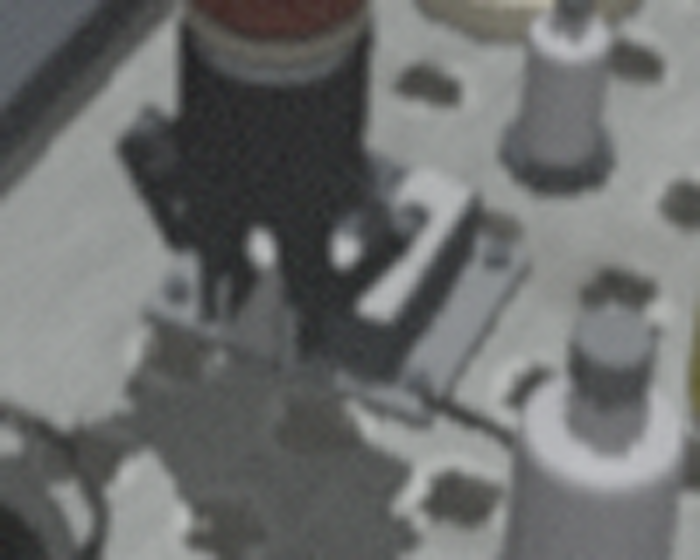

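Emit:
drive_tool(
  series=[
    [[0.0008,-0.001,-0.001],[0,0,0]],
    [[0.0008,-0.001,-0.0018],[0,0,0]],
    [[0.0008,-0.001,-0.0018],[0,0,0]],
  ],
)

```text
time: 17.3
tool_pos: [0.4847, -0.2066, 0.0026]
tool_rot: [0.0, -0.052, 0.999, -0.0]
contact_force: [0.4, -0.7, -1.2]
gripper_width: 0.256
```

Emit:
drive_tool(
  series=[
    [[0,0,-0.001],[0,0,0]],
    [[0,0,-0.001],[0,0,0]],
  ],
)

```text
time: 17.5
tool_pos: [0.4848, -0.2067, 0.0019]
tool_rot: [0.0, -0.052, 0.999, -0.0]
contact_force: [-0.4, 0.8, 1.8]
gripper_width: 0.254
```

Emit:
drive_tool(
  series=[
    [[0,0,-0.0007],[0,0,0]],
    [[0,0,-0.0007],[0,0,0]],
  ],
)

```text
time: 17.7
tool_pos: [0.4848, -0.2067, 0.0015]
tool_rot: [0.0, -0.052, 0.999, -0.0]
contact_force: [-2.7, 1.4, 5.2]
gripper_width: 0.252
```

Emit:
drive_tool(
  series=[
    [[0,0,0],[0,0,0]],
    [[0,0,0],[0,0,0]],
    [[0,0,0],[0,0,0]],
  ],
  fingers=0,
)

```text
time: 18.0
tool_pos: [0.4843, -0.2064, 0.0004]
tool_rot: [-0.0, -0.052, 0.999, 0.0]
contact_force: [-0.1, 0.3, -0.6]
gripper_width: 0.496
```

```bash
python3 - <<'E'
from chk import *
chk("pics/w22.png",L,[.0675,.0005],ped=(.5515,-.1987,.107))
E
```

```text
18.0 [ 4.843e-01 -2.064e-01  4.000e-04] [-0.1  0.3 -0.6] 0.496
shim [ 0.5514 -0.1988] yaw 0.1075 underside 0.0439104229665593
```

View pics/w22.png

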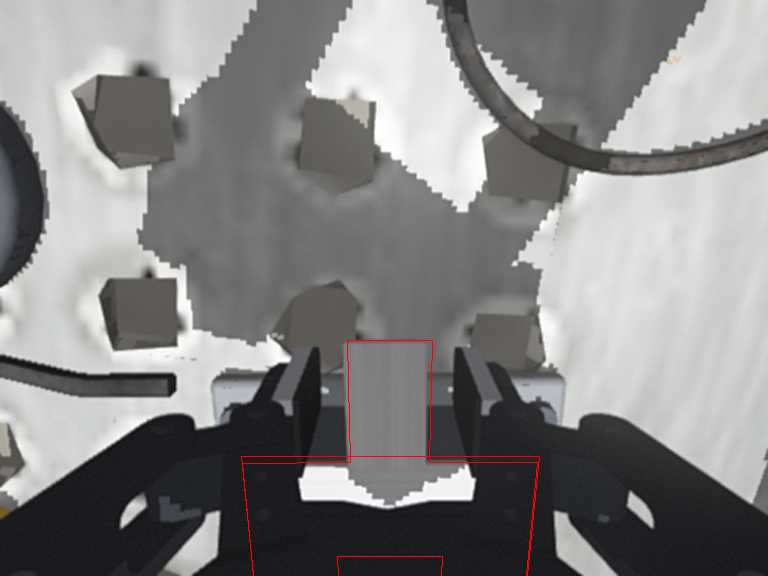

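Emit:
drive_tool(
  series=[
    [[0,0,0.015],[0,0,0]],
    [[0,0,0.05],[0,0,0]],
    [[0,0,0.1],[0,0,0]],
    [[0.02,0.03,0.15],[0,0,0]],
    [[0.035,0.07,0.19],[0,0,0]],
    [[0.035,0.07,0.2],[0,0,0]],
    [[0.035,0.07,0.2],[0,0,0]],
  ],
  fingers=0.3,
)

```text
time: 18.75
tool_pos: [0.5226, -0.1359, 0.2072]
tool_rot: [0.005, -0.054, 0.999, -0.002]
contact_force: [0.7, 0.1, 0.8]
gripper_width: 0.348
```

```bash
python3 - <<'E'
from h import *
import pickle
s=state();print(s['time'],s['tool_pos'])
w=grab_frame("wrist");c=cam("wrist");np.save("w23.npy",w);pickle.dump(c,open("w23.pkl","wb"))
p,r=fit(c,w,L,.048,(.5515,-.1985,.107));print(p,r)
draw(c,w,[(L,p,.048),(sq(112,136),(.5515,-.1987,.107),.01)],"pics/w23.png",1.5)
E
```

```text
18.75 [ 0.52262122 -0.13592706  0.20722944]
[ 0.54987863 -0.19940102  0.11903803] 0.6387407984749149
```

View pics/w23.png

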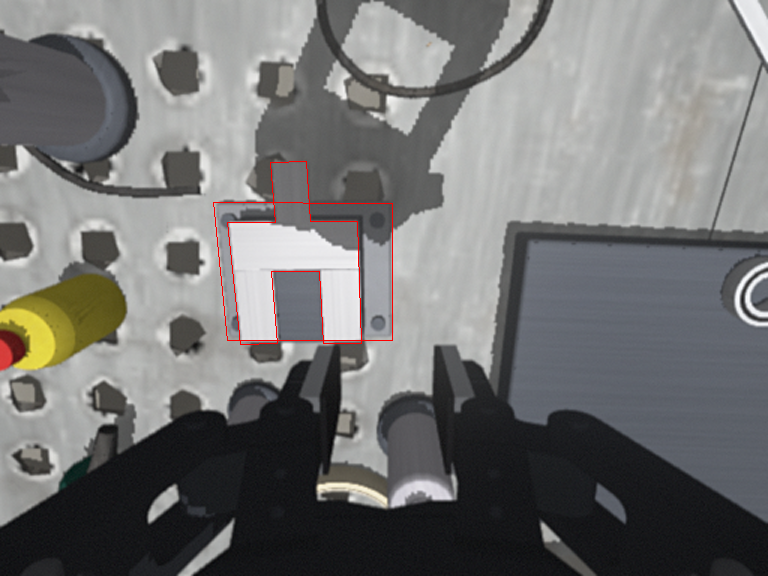

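```bash
python3 - <<'E'
import cv2,numpy as np
w=np.load("w23.npy")
cv2.imwrite("pics/w23z.png",cv2.convertScaleAbs(cv2.resize(w[132:232,140:265,::-1],None,fx=6,fy=6,interpolation=cv2.INTER_CUBIC),alpha=.95))
E
```

```text
(no output)
```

View pics/w23z.png

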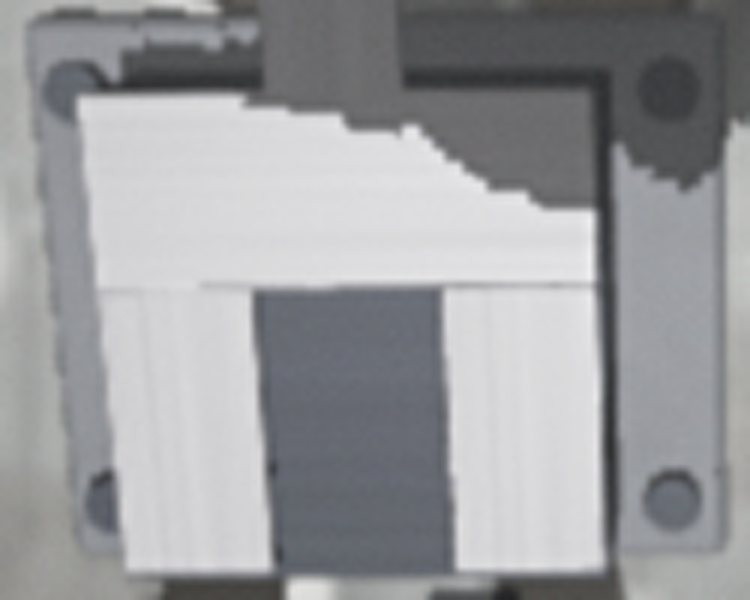

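Emit:
drive_tool(
  series=[
    [[0.01,0.045,0],[0,0,-2]],
    [[0.025,0.092,0],[0,0,-4]],
    [[0.04,0.139,0],[0,0,-6]],
    [[0.055,0.186,0],[0,0,-8]],
    [[0.07,0.233,0],[0,0,-10]],
    [[0.085,0.28,0],[0,0,-11.1]],
    [[0.1,0.325,-0.01],[0,0,-11.1]],
    [[0.115,0.36,-0.03],[0,0,-11.1]],
  ],
  fingers=0.8,
)

```text
time: 19.6
tool_pos: [0.6352, 0.2252, 0.1706]
tool_rot: [0.001, 0.044, 0.999, 0.0]
contact_force: [0.5, -1.0, 0.4]
gripper_width: 0.098
```

Emit:
drive_tool(
  series=[
    [[0.012,0.02,-0.03],[0,0,0]],
    [[0.012,0.02,-0.07],[0,0,0]],
    [[0.012,0.02,-0.095],[0,0,0]],
    [[0.012,0.02,-0.1],[0,0,0]],
    [[0.012,0.02,-0.1],[0,0,0]],
  ],
)

```text
time: 20.1
tool_pos: [0.6451, 0.2423, 0.0683]
tool_rot: [-0.002, 0.045, 0.999, -0.001]
contact_force: [0.0, 0.6, 0.1]
gripper_width: 0.1
```

```bash
python3 - <<'E'
from h import *
s=state();print(s['time'],s['tool_pos'],s['tool_rot'],s['contact_force'])
w=grab_frame("wrist");c=cam("wrist")
draw(c,w,[(S,(.6346,.2449,-.086),.053),(SLAB,(.618,.136,.067),.05)],"pics/w24.png",1.5)
E
```

```text
20.1 [0.64506142 0.24226801 0.06834124] [-2.10105728e-03  4.51077186e-02  9.98979656e-01 -7.24709648e-04] [0.04286469 0.60153166 0.06509658]
```

View pics/w24.png

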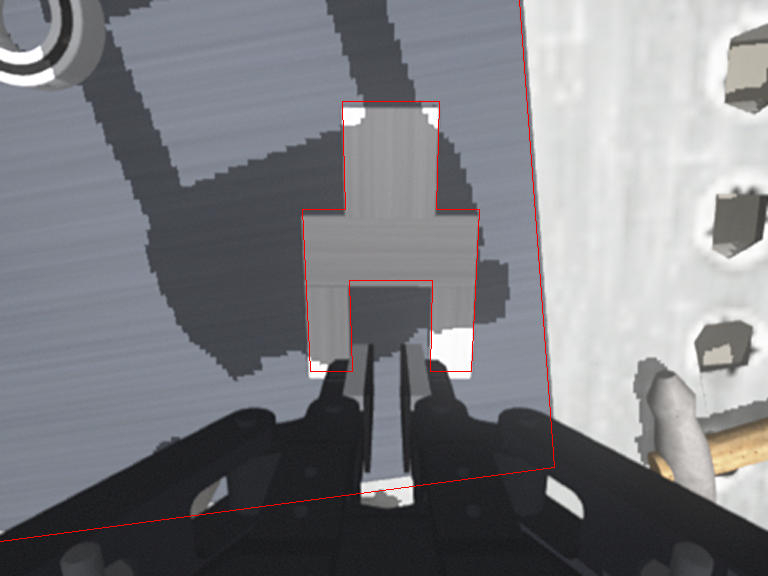

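Emit:
drive_tool(
  series=[
    [[0.001,0.0005,-0.01],[0,0,0]],
    [[0.002,0.0005,-0.02],[0,0,0]],
    [[0.002,0.0005,-0.03],[0,0,0]],
    [[0.002,0.0005,-0.03],[0,0,0]],
  ],
)

```text
time: 20.55
tool_pos: [0.647, 0.2436, 0.0384]
tool_rot: [-0.002, 0.045, 0.999, -0.001]
contact_force: [-0.4, -0.6, -0.8]
gripper_width: 0.101
```

```bash
python3 - <<'E'
from h import *
s=state();print(s['time'],s['tool_pos'],s['tool_rot'],s['contact_force'])
w=grab_frame("wrist");c=cam("wrist")
draw(c,w,[(S,(.6346,.2449,-.086),.053),(SLAB,(.618,.136,.067),.05)],"pics/w25.png",1.5)
E
```

```text
20.55 [0.64702719 0.24358788 0.03838711] [-1.71189900e-03  4.46949702e-02  9.98999078e-01 -5.21235818e-04] [-0.41109057 -0.62827289 -0.82057206]
```

View pics/w25.png

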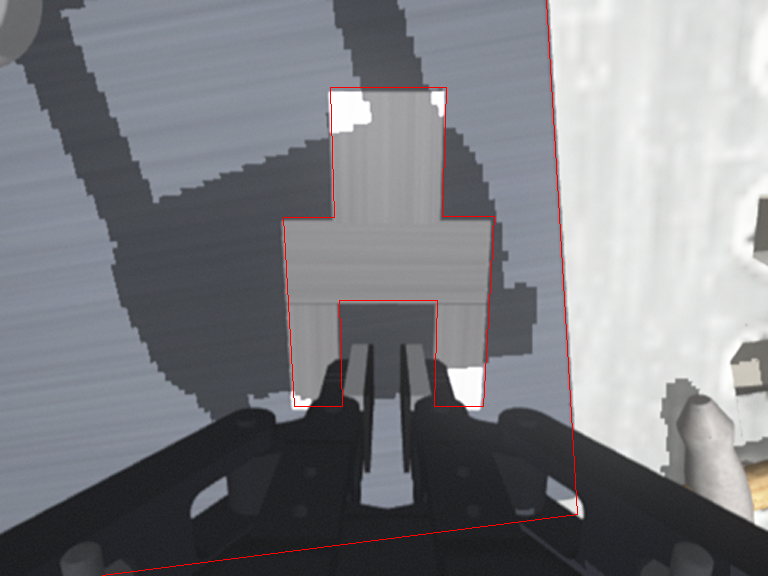

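Emit:
drive_tool(
  series=[
    [[0,0,-0.008],[0,0,0]],
    [[0,0,-0.014],[0,0,0]],
    [[0,0,-0.014],[0,0,0]],
    [[0,0,-0.014],[0,0,0]],
  ],
)

```text
time: 21.0
tool_pos: [0.6483, 0.244, 0.0264]
tool_rot: [-0.0, 0.045, 0.999, -0.0]
contact_force: [0.2, -0.1, -0.3]
gripper_width: 0.103
```

Emit:
drive_tool(
  series=[
    [[0,0,-0.003],[0,0,0]],
    [[0,0,-0.0048],[0,0,0]],
    [[-0.005,0.0004,-0.0048],[0,0,0]],
    [[-0.012,0.0005,-0.0048],[0,0,0]],
    [[-0.022,0,-0.0048],[0,0,1.5]],
    [[-0.032,-0.0006,-0.0048],[0,0,3]],
    [[-0.042,-0.0012,-0.0048],[0,0,4.5]],
    [[-0.042,-0.0012,-0.0048],[0,0,4.5]],
  ],
)

```text
time: 21.8
tool_pos: [0.6047, 0.2428, 0.0217]
tool_rot: [-0.001, 0.005, 1.0, -0.0]
contact_force: [0.2, 0.3, 0.3]
gripper_width: 0.101
```

```bash
python3 - <<'E'
from h import *
s=state();print(s['time'],s['tool_pos'],s['tool_rot'],s['contact_force'])
w=grab_frame("wrist");c=cam("wrist")
draw(c,w,[(SLAB,(.618,.136,.067),.05)],"pics/w26.png",1.5)
E
```

```text
21.8 [0.60468859 0.24283079 0.02171142] [-6.20838377e-04  4.70041660e-03  9.99988753e-01 -1.19896065e-04] [0.22666915 0.2771926  0.27554652]
```

View pics/w26.png

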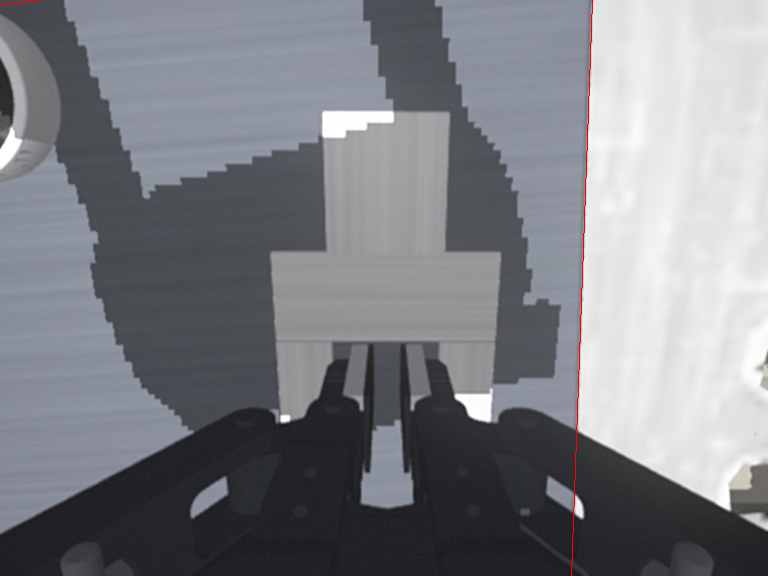

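Emit:
drive_tool(
  series=[
    [[-0.011,-0.0006,0],[0,0,1.5]],
    [[-0.022,-0.0012,0],[0,0,3]],
    [[-0.033,-0.0018,0],[0,0,4.4]],
    [[-0.044,-0.0026,0],[0,0,4.4]],
    [[-0.055,-0.0034,0],[0,0,4.4]],
    [[-0.066,-0.0042,0],[0,0,4.4]],
    [[-0.076,-0.005,0],[0,0,4.4]],
    [[-0.076,-0.005,0],[0,0,4.4]],
  ],
)

```text
time: 22.65
tool_pos: [0.5292, 0.2378, 0.022]
tool_rot: [-0.0, -0.033, 0.999, -0.0]
contact_force: [0.7, 0.3, -0.7]
gripper_width: 0.104
```

```bash
python3 - <<'E'
from h import *
s=state();t=s['tool_pos'];q=s['tool_rot'];print(s['time'],t,q,s['contact_force'])
w=grab_frame("wrist");c=cam("wrist")
yaw=-2*q[1]/q[2];p=(t[0]-.005,t[1]-.0003,yaw);print(p)
draw(c,w,[(S,p,.053)],"pics/w27.png",1.5)
E
```

```text
22.65 [0.52917364 0.2378091  0.02200136] [-3.03422580e-04 -3.32072889e-02  9.99448439e-01 -2.96296502e-05] [ 0.66775906  0.33760968 -0.65912952]
(np.float64(0.5241736386163738), np.float64(0.2375091048532304), np.float64(0.06645122965673031))
```

View pics/w27.png

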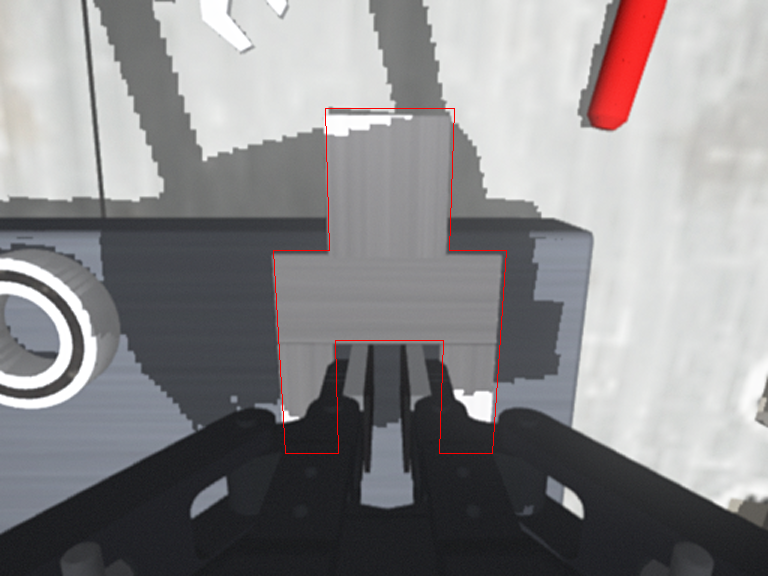

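Emit:
drive_tool(
  series=[
    [[-0.002,-0.0002,0],[0,0,0]],
    [[-0.004,-0.0003,0],[0,0,0]],
    [[-0.004,-0.0003,0],[0,0,0]],
    [[-0.001,0,0],[0,0,0]],
    [[-0.001,0,0.02],[0,0,0]],
    [[-0.001,0,0.05],[0,0,0]],
    [[-0.033,-0.0024,0.05],[0,0,0]],
    [[-0.066,-0.0048,0.05],[0,0,0]],
  ],
)

```text
time: 23.5
tool_pos: [0.4653, 0.2332, 0.0733]
tool_rot: [0.001, -0.033, 0.999, 0.0]
contact_force: [-0.9, 0.1, -0.1]
gripper_width: 0.099
```

Emit:
drive_tool(
  series=[
    [[0,0,0],[0,0,0]],
    [[0,0,0],[0,0,0]],
    [[0,0,-0.01],[0,0,0]],
    [[0,0,-0.015],[0,0,0]],
  ],
  fingers=-0.4,
)

```text
time: 23.9
tool_pos: [0.465, 0.2329, 0.056]
tool_rot: [-0.0, -0.033, 0.999, -0.0]
contact_force: [-0.3, -0.5, -0.4]
gripper_width: 0.7
```

```bash
python3 - <<'E'
from h import *
s=state();t=s['tool_pos'];q=s['tool_rot'];print(s['time'],t,q,s['contact_force'])
w=grab_frame("wrist");c=cam("wrist")
draw(c,w,[(S,(.5207,.2367,.066),.053)],"pics/w28.png",1.5)
E
```

```text
23.9 [0.4649722  0.23290948 0.05596868] [-3.28376186e-04 -3.27914828e-02  9.99462154e-01 -1.17342662e-04] [-0.34645449 -0.50003476 -0.35707675]
```

View pics/w28.png

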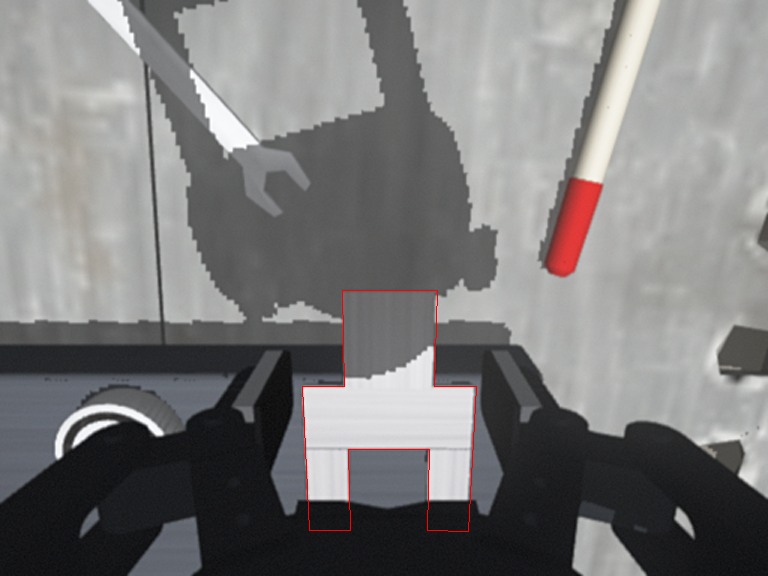

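Emit:
drive_tool(
  series=[
    [[-0.002,0,-0.015],[0,0,0]],
    [[-0.002,0,-0.032],[0,0,0]],
    [[-0.002,0,-0.05],[0,0,0]],
    [[-0.002,0,-0.05],[0,0,0]],
    [[-0.002,0,-0.05],[0,0,0]],
  ],
)

```text
time: 24.45
tool_pos: [0.462, 0.2328, 0.0061]
tool_rot: [-0.001, -0.033, 0.999, -0.0]
contact_force: [-0.1, -0.3, 1.0]
gripper_width: 0.699
```

Emit:
drive_tool(
  series=[
    [[0,0,0],[0,0,0]],
    [[0,0,0],[0,0,0]],
    [[0,0,0],[0,0,0]],
    [[0,0,0],[0,0,0]],
    [[0,0,0],[0,0,0]],
  ],
  fingers=1,
)

```text
time: 24.95
tool_pos: [0.4634, 0.2333, 0.008]
tool_rot: [0.001, -0.033, 0.999, 0.0]
contact_force: [-0.0, 0.4, 4.3]
gripper_width: 0.395
```

```bash
python3 - <<'E'
from h import *
s=state();t=s['tool_pos'];q=s['tool_rot'];print(s['time'],t,q,s['contact_force'],s['gripper_width'])
w=grab_frame("wrist");c=cam("wrist")
draw(c,w,[(S,(.5207,.2367,.066),.053)],"pics/w29.png",1.5)
E
```

```text
24.95 [0.46341329 0.23333706 0.00796379] [ 1.05193199e-03 -3.30234544e-02  9.99453978e-01  3.02661738e-04] [-0.02000381  0.40659628  4.3371003 ] 0.3945219088658145
```

View pics/w29.png

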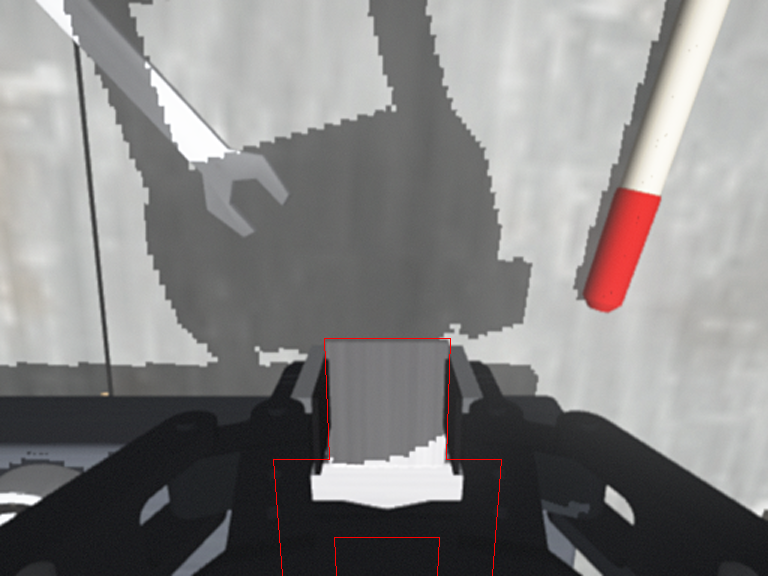

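Emit:
drive_tool(
  series=[
    [[0,0,0.006],[0,0,0]],
    [[0,0,0.02],[0,0,0]],
    [[0,0,0.045],[0,0,0]],
    [[0,-0.01,0.075],[0,0,0]],
    [[0.003,-0.035,0.105],[0,0,0]],
    [[0.006,-0.075,0.12],[0,0,0.5]],
    [[0.01,-0.12,0.12],[0,0,1]],
    [[0.013,-0.165,0.12],[0,0,1.5]],
  ],
)

```text
time: 25.8
tool_pos: [0.4758, 0.0667, 0.1286]
tool_rot: [0.001, -0.047, 0.999, -0.0]
contact_force: [0.3, 0.4, -1.4]
gripper_width: 0.393
```

Emit:
drive_tool(
  series=[
    [[0.003,-0.045,0],[0,0,0.3]],
    [[0.006,-0.09,0],[0,0,0.6]],
    [[0.009,-0.135,0],[0,0,0.85]],
    [[0.012,-0.18,0],[0,0,0.85]],
    [[0.015,-0.225,-0.01],[0,0,0.85]],
    [[0.0175,-0.255,-0.03],[0,0,0.85]],
    [[0.0183,-0.2726,-0.055],[0,0,0.85]],
    [[0.0183,-0.2726,-0.07],[0,0,0.85]],
  ],
)

```text
time: 26.6
tool_pos: [0.4927, -0.2062, 0.0556]
tool_rot: [-0.001, -0.052, 0.999, 0.0]
contact_force: [-0.9, 0.6, -2.0]
gripper_width: 0.393
```

Emit:
drive_tool(
  series=[
    [[0,0,-0.01],[0,0,0]],
    [[0,0,-0.018],[0,0,0]],
    [[0,0,-0.018],[0,0,0]],
    [[0,0,-0.018],[0,0,0]],
  ],
)

```text
time: 27.0
tool_pos: [0.4943, -0.204, 0.0396]
tool_rot: [0.0, -0.054, 0.999, -0.0]
contact_force: [-0.3, 0.7, -1.0]
gripper_width: 0.396
```

```bash
python3 - <<'E'
from chk import *
chk("pics/w30.png",S,[.0574,-.0004],dyaw=0,dz=.042,ped=(.5514,-.1988,.107))
sc=grab_frame("scene");cv2.imwrite("pics/s30.png",cv2.resize(sc[200:290,240:360,::-1],None,fx=6,fy=6,interpolation=2))
E
```

```text
27.0 [ 0.4943 -0.204   0.0396] [-0.3  0.7 -1. ] 0.396
shim [ 0.5515 -0.1982] yaw 0.1084 underside 0.08164678028589704
```

View pics/w30.png

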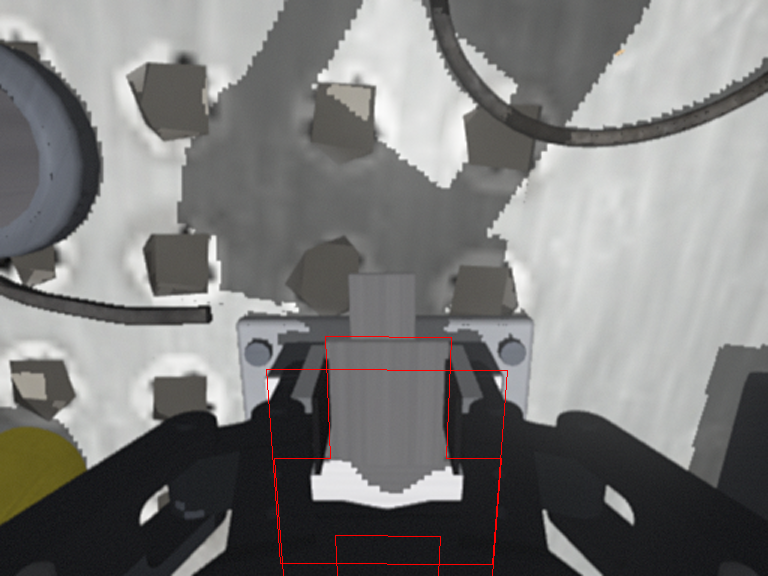

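View pics/s30.png

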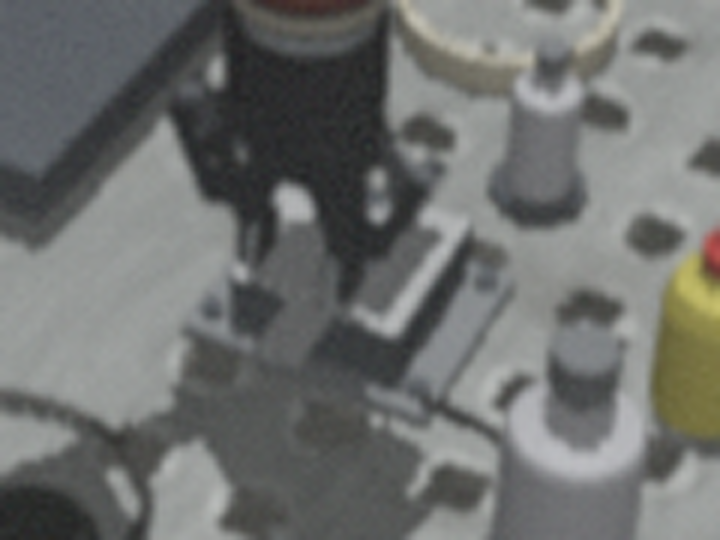

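```bash
python3 - <<'E'
from h import *
import pickle
s=state();print(s['time'],s['tool_pos'],s['tool_rot'])
w=grab_frame("wrist");c=cam("wrist");np.save("w31.npy",w);pickle.dump(c,open("w31.pkl","wb"))
k=5;x0,y0=152,175
a=cv2.resize(w[y0:y0+80,x0:x0+220-65,::-1].copy(),None,fx=k,fy=k,interpolation=cv2.INTER_CUBIC)
def dr(poly,p,z,col):
    q=(proj(c,place(poly,*p,z))-[x0,y0]+.5)*k-.5
    cv2.polylines(a,[np.round(q).astype(int)],True,col,1)
dr(L,(.5514,-.1988,.1075),.048,(0,0,255))
dr(sq(112,136),(.5514,-.1988,.1075),.01,(0,200,0))
cv2.imwrite("pics/w31.png",a)
# row profile for large tab edges
g=cv2.cvtColor(w,cv2.COLOR_RGB2GRAY).astype(int)
for r in(190,200,205): print(r,g[r,226:286])
E
```

```text
27.1 [ 0.49462918 -0.20446737  0.04005946] [ 8.17346058e-04 -5.39480893e-02  9.98543267e-01 -5.29360007e-04]
190 [ 82  83  84  83  83  83  84  99 115 119 117 117 118 119 119 122 119 116
 116 116 117 117 118 118 118 118 120 117 115 115 115 117 119 118 120 119
 120 119 119 120 121 116 116 116 116 116 115 115 116 116 115 104 102 100
 100 100  99  96  98 100]
200 [ 82  85  82  83  82  81  80  86 108 118 118 118 119 120 122 121 120 117
 118 117 117 119 117 117 119 118 119 117 115 117 115 116 119 121 120 118
 119 121 120 120 120 118 115 118 120 116 116 117 116 117 114 102  99  99
  98  99  98  99 100 102]
205 [ 84  84  83  81  79  76  67  75 105 118 119 116 115 119 122 120 121 119
 118 117 117 118 116 119 117 118 116 117 117 114 114 115 119 122 118 120
 120 120 122 119 120 118 116 117 117 117 115 117 117 117 114 103 100  98
 100  98  95  95  95  96]
```

View pics/w31.png

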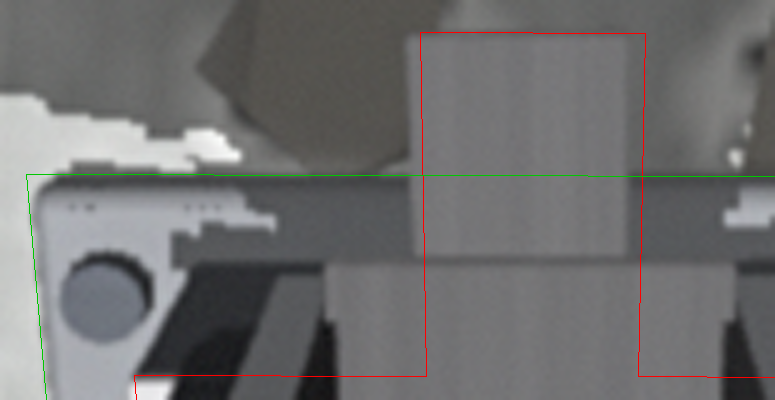

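Emit:
drive_tool(
  series=[
    [[0.0001,-0.0012,-0.01],[0,0,0]],
    [[0.0001,-0.0012,-0.02],[0,0,0]],
    [[0.0001,-0.0012,-0.028],[0,0,0]],
    [[0.0001,-0.0012,-0.03],[0,0,0]],
    [[0.0001,-0.0012,-0.03],[0,0,0]],
    [[0.0001,-0.0012,-0.03],[0,0,0]],
  ],
)

```text
time: 27.75
tool_pos: [0.494, -0.2059, 0.0089]
tool_rot: [0.0, -0.053, 0.999, -0.0]
contact_force: [0.1, 0.1, -1.1]
gripper_width: 0.395
```

```bash
python3 - <<'E'
from chk import *
chk("pics/w32.png",S,[.0574,0],dyaw=0,dz=.042,ped=(.5514,-.1998,.107))
E
```

```text
27.75 [ 0.494  -0.2059  0.0089] [ 0.1  0.1 -1.1] 0.395
shim [ 0.5511 -0.1998] yaw 0.1071 underside 0.05094939804799402
```

View pics/w32.png

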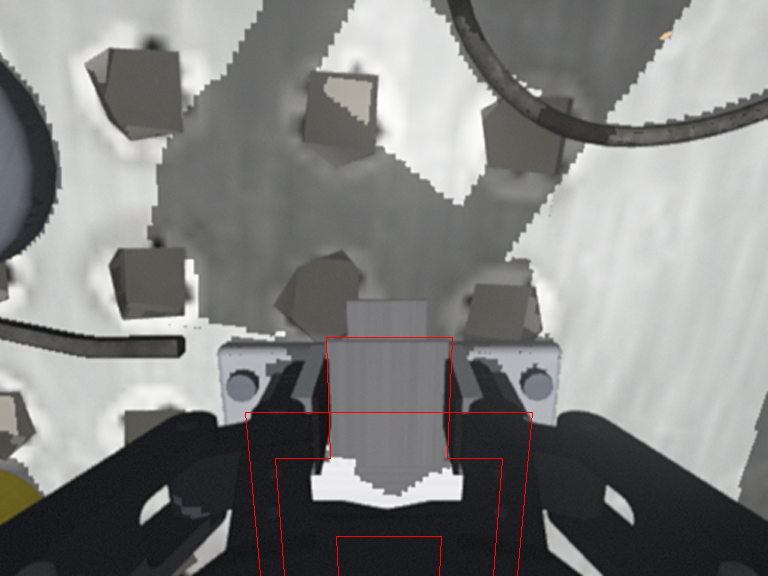

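Emit:
drive_tool(
  series=[
    [[0,0,-0.001],[0,0,0]],
    [[0,0,-0.002],[0,0,0]],
    [[0,0,-0.002],[0,0,0]],
  ],
)

```text
time: 28.1
tool_pos: [0.4939, -0.2058, 0.0069]
tool_rot: [0.0, -0.054, 0.999, -0.0]
contact_force: [-0.4, 0.6, -0.8]
gripper_width: 0.395
```

Emit:
drive_tool(
  series=[
    [[0,0,-0.001],[0,0,0]],
    [[0,0,-0.001],[0,0,0]],
  ],
)

```text
time: 28.3
tool_pos: [0.4941, -0.2059, 0.0064]
tool_rot: [0.0, -0.053, 0.999, -0.0]
contact_force: [-1.3, 0.4, 3.1]
gripper_width: 0.394
```

Contact. A touch more, then release.

Emit:
drive_tool(
  series=[
    [[0,0,-0.0005],[0,0,0]],
    [[0,0,-0.0005],[0,0,0]],
  ],
)

```text
time: 28.5
tool_pos: [0.4941, -0.2059, 0.0063]
tool_rot: [0.0, -0.054, 0.999, -0.0]
contact_force: [-2.9, 1.4, 6.1]
gripper_width: 0.393
```

Emit:
drive_tool(
  series=[
    [[0,0,0],[0,0,0]],
    [[0,0,0],[0,0,0]],
    [[0,0,0],[0,0,0]],
  ],
  fingers=-0.2,
)

```text
time: 28.8
tool_pos: [0.4938, -0.2057, 0.0051]
tool_rot: [-0.0, -0.053, 0.999, 0.0]
contact_force: [0.5, -0.1, 0.8]
gripper_width: 0.6
```

Emit:
drive_tool(
  series=[
    [[0,0,0.015],[0,0,0]],
    [[0,0,0.05],[0,0,0]],
    [[0,0,0.1],[0,0,0]],
    [[0.01,0.02,0.15],[0,0,0]],
    [[0.02,0.05,0.19],[0,0,0]],
    [[0.02,0.05,0.2],[0,0,0]],
    [[0.02,0.05,0.2],[0,0,0]],
    [[0.02,0.05,0.2],[0,0,0]],
  ],
)

```text
time: 29.6
tool_pos: [0.513, -0.156, 0.2041]
tool_rot: [-0.001, -0.053, 0.999, 0.0]
contact_force: [0.5, 0.6, -0.5]
gripper_width: 0.6
```

```bash
python3 - <<'E'
from h import *
s=state();print(s['time'],s['tool_pos'],s['contact_force'])
w=grab_frame("wrist");c=cam("wrist");np.save("w33.npy",w)
q=proj(c,[.5514,-.1995,.05])[0].astype(int);x0,y0=max(q[0]-65,0),max(q[1]-60,0)
k=6
a=cv2.resize(w[y0:y0+98,x0:x0+130,::-1],None,fx=k,fy=k,interpolation=cv2.INTER_CUBIC)
cv2.imwrite("pics/w33.png",a);cv2.imwrite("pics/w33f.png",w[:,:,::-1])
for n in("top","scene"):
    g=grab_frame(n);cv2.imwrite(f"pics/{n}33.png",g[:,:,::-1])
    for o in("bearing","spacer","oil_bottle","spray_cap_top","large_shim","small_shim"): print(n,o,[(round(d['confidence'],2),np.round(d['location'],4)) for d in place_of(n,o)])
E
```

```text
29.6 [ 0.51303873 -0.15596404  0.20412832] [ 0.45330897  0.62874258 -0.50595145]
top bearing [(0.67, array([0.5201, 0.1263, 0.0533]))]
top spacer [(0.67, array([0.7104, 0.1448, 0.0454]))]
top oil_bottle [(0.87, array([ 5.999e-01, -3.704e-01, -4.000e-04])), (0.48, array([0.5231, 0.1283, 0.0508]))]
top spray_cap_top [(0.64, array([ 0.6899, -0.0977,  0.1397])), (0.54, array([ 0.4415, -0.379 ,  0.1775]))]
top large_shim [(0.6, array([ 0.5485, -0.1979,  0.047 ]))]
top small_shim [(0.59, array([ 0.5525, -0.2001, -0.0011]))]
scene bearing [(0.45, array([0.5157, 0.1291, 0.0447]))]
scene spacer [(0.59, array([0.7089, 0.1453, 0.0524]))]
scene oil_bottle [(0.89, array([ 0.5998, -0.3722, -0.0013]))]
scene spray_cap_top [(0.58, array([ 0.4426, -0.3725,  0.1793])), (0.37, array([ 0.6818, -0.2392,  0.1042]))]
scene large_shim [(0.48, array([ 0.5521, -0.201 ,  0.0464]))]
scene small_shim [(0.87, array([ 0.5507, -0.201 ,  0.0504]))]
```

View pics/w33.png

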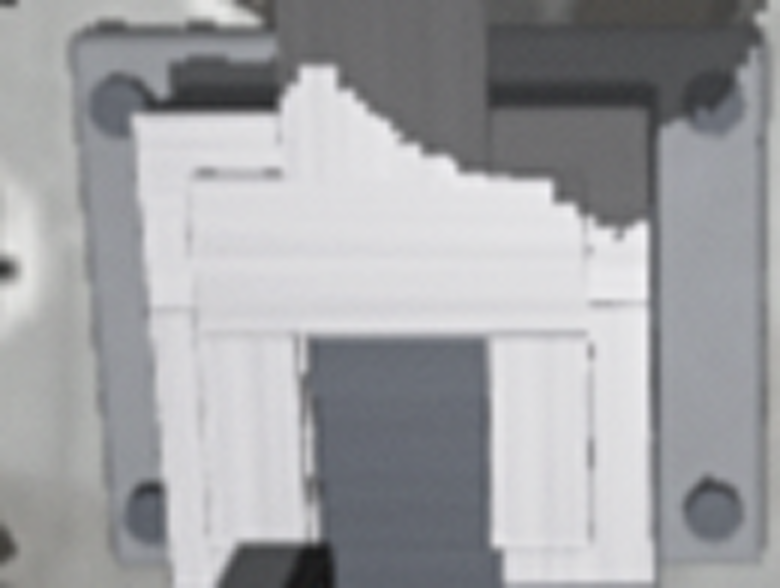

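View pics/scene33.png

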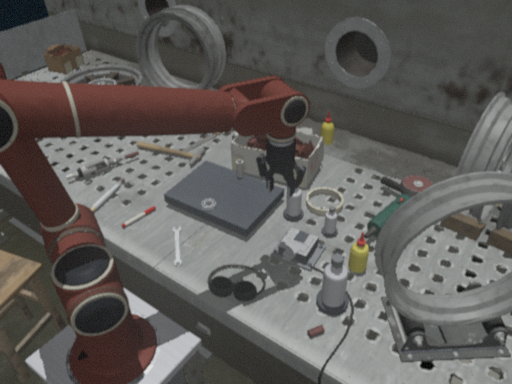

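```bash
python3 - <<'E'
from h import *
c=cam("wrist")
q=proj(c,[.5514,-.1995,.05])[0].astype(int);x0,y0=max(q[0]-65,0),max(q[1]-60,0);print(x0,y0)
def b(u,v,z): return back(c,((u+.5)/6-.5+x0,(v+.5)/6-.5+y0),z)
n=np.array([-np.sin(.107),np.cos(.107)])
o=np.array([.5514,-.1995])
for nm,a,bb,z,v in(("flange",98,765,.01,300),("large",150,650,.048,300),("small",191,590,.051,300),("bolts",118,715,.012,104),("bolts2",150,713,.012,508)):
    A,B=b(a,v,z)[:2],b(bb,v,z)[:2]; l=[(p-o)@n*1e3 for p in(A,B)];print(nm,np.round(l,2),"mid",round(sum(l)/2,2),"w",round(l[1]-l[0],2))
d=b(190,200,.051)-b(205,540,.051);print("small yaw L",np.arctan2(-d[1],-d[0]))
d=b(586,200,.051)-b(590,540,.051);print("small yaw R",np.arctan2(-d[1],-d[0]))
d=b(650,230,.048)-b(655,575,.048);print("large yaw R",np.arctan2(-d[1],-d[0]))
d=b(133,115,.048)-b(175,580,.048);print("large yaw L",np.arctan2(-d[1],-d[0]))
d=b(762,200,.01)-b(762,540,.01);print("flange R",np.arctan2(-d[1],-d[0]))
d=b(75,60,.01)-b(115,545,.01);print("flange L",np.arctan2(-d[1],-d[0]))
E
```

```text
149 139
flange [-64.36  68.93] mid 2.29 w 133.29
large [-43.53  46.05] mid 1.26 w 89.59
small [-35.43  35.41] mid -0.01 w 70.84
bolts [-56.88  58.49] mid 0.81 w 115.36
bolts2 [-56.48  58.9 ] mid 1.21 w 115.38
small yaw L 0.0863990039797455
small yaw R 0.11029904152871847
large yaw R 0.12189912881637743
large yaw L 0.12476903335831184
flange R 0.12348124836709887
flange L 0.1094713123585424
```

```bash
python3 - <<'E'
import cv2
a=cv2.imread("pics/top33.png")[100:260,110:420];cv2.imwrite("pics/t33z.png",cv2.resize(a,None,fx=2.5,fy=2.5,interpolation=2))
a=cv2.imread("pics/top33.png")[180:240,280:350];cv2.imwrite("pics/t33p.png",cv2.resize(a,None,fx=9,fy=9,interpolation=2))
E
```

```text
(no output)
```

View pics/t33p.png

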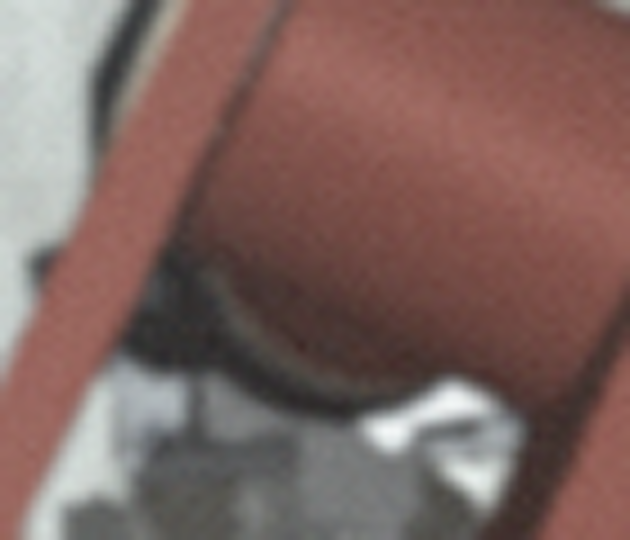

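View pics/t33z.png

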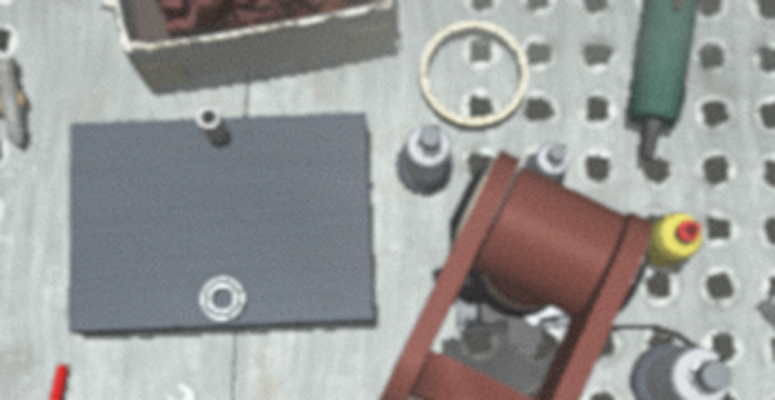

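Emit:
drive_tool(
  series=[
    [[-0.02,0.04,0.01],[0,0,0]],
    [[-0.04,0.08,0.02],[0,0,0]],
    [[-0.06,0.12,0.03],[0,0,0]],
    [[-0.08,0.16,0.04],[0,0,0]],
    [[-0.1,0.2,0.04],[0,0,0]],
    [[-0.1,0.24,0.04],[0,0,0]],
    [[-0.1,0.28,0.04],[0,0,0]],
    [[-0.1,0.28,0.04],[0,0,0]],
  ],
)

```text
time: 31.15
tool_pos: [0.4132, 0.1279, 0.2458]
tool_rot: [0.0, -0.057, 0.998, 0.001]
contact_force: [-0.0, -0.7, -1.0]
gripper_width: 0.601
```

```bash
python3 - <<'E'
from h import *
print(state()['time'])
w=grab_frame("top");c=cam("top")
print([(round(d['confidence'],2),np.round(d['location'],4)) for d in place_of("top","spray_cap_top")])
u=cv2.imread("pics/top0.png")[:,:,::-1].copy()
print("before cap diff",np.abs(w[145:180,265:300].astype(int)-u[145:180,265:300]).mean())
p,r=fit(c,w,L,.048,(.5514,-.1995,.11));print(p,r)
k=9;x0,y0=280,180
a=cv2.resize(w[y0:y0+60,x0:x0+75,::-1],None,fx=k,fy=k,interpolation=2)
for po,P,z,col in((L,(.5514,-.1990,.115),.048,(0,0,255)),(S,(.5514,-.2,.107),.051,(255,0,0)),(PED,(.5514,-.199,.107),.045,(0,255,0))):
    q=(proj(c,place(po,*P,z))-[x0,y0]+.5)*k-.5;cv2.polylines(a,[np.round(q).astype(int)],True,col,1)
cv2.imwrite("pics/t34.png",a)
E
```

```text
31.15
[(0.57, array([ 0.6883, -0.0973,  0.1366])), (0.57, array([ 0.6817, -0.2311,  0.1052]))]
before cap diff 13.504489795918367
[ 0.55266966 -0.19821973  0.11769962] 0.6389511578499608
```

View pics/t34.png

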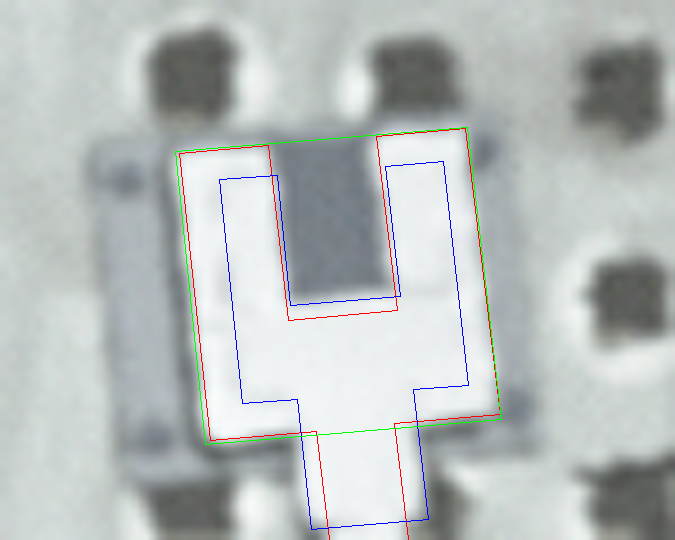

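```bash
python3 -c "
from plant import *
print(job_done(), state()['time'])"
```

```text
the job is handed in; nothing more can be done
the job is handed in; nothing more can be done
```

I pressed the middle can's cap once and laid both shims on the pedestal, large first and then small. I handed the job in at about 31 s, with the arm clear of everything.

- **Spray shot:** I pushed the cap down to its stop: at TCP z = 0.100 the force kept rising to 16 N with no more travel. After I released it, the trained network put the cap top at 0.137–0.140 m, which is its up position.
- **Sliding and setting down:** I slid each shim by its slot end until the tab stuck out about 35 mm past the slab edge. I gripped it by the tab and lowered it until the force showed contact (5–6 N) before opening the fingers.
- **Last checks of the shims:** The wrist and top pictures show both shims flat on the pedestal with their tabs out over its front.
    - The large shim is within about 0.5 mm of the pedestal's centre line.
    - The small shim is about 1 mm to the right.
    - Both are square to within about 0.02 rad.
- **Things not to disturb:** The bearing, spacer tube and oil bottle still read at their first positions, within the network's 4 mm.

Some checks disagreed:
- The real finger ends sit about 29 mm behind the reported TCP. I found this at the cap and allowed for it from then on.
- The pedestal's sideways position differed by about 2 mm between views. I used the close-up view of the flange.
- The automatic outline fits on the finished pack were poor because of shadows, so I judged the final alignment from edges read off the pictures.

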